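# Load the battery pack into the sloping tracing light box

### The arm

A 6-joint arm with a two-finger parallel gripper is mounted at the origin on the work surface. World frame = base frame: x ahead of the robot, y to its left, z up, the work surface at z = 0. Lengths are in mm, angles in rad, forces in N, time in s.
With the tool pointing down it reaches from about 300 to 850 mm from the base axis. Payload 5.4 kg.
Tool frame: the origin (TCP) lies at the very end of the fingers, on their centre line; the grasp point (between the pads) lies 19 mm behind it; z points along the fingers, y is the line along which they close (so a half turn about z gives the same grasp; the last joint's range is limited). The gripper opens to 85 mm and grips with 20 to 120 N. Pads are 22 mm wide; open, the fingers measure 114 mm over their backs; the gripper's body (76 mm by 85 mm) begins 54 mm behind the grasp point. The pads swing forward as they close: fully open they stand 13 mm farther back than shut.
Start: joints at [0.985, 0.158, 1.597, -0, 1.386, -0.21], TCP at [211.043, 534.852, 203.699] pointing down, gripper open.
Joint ranges: [-2.91, 2.91], [-0.94, 2.29], [0.18, 2.7], [-1.29, 4.43], [0.17, 2.64], [-3, 3]. Speed limits (rad/s): [2.57, 2.57, 3.14, 3.14, 3.14, 3.14].

### API

Orientations are given as a unit quaternion [w, x, y, z].
In Python, from cell import r, viewer, workorder, nets gives the robot as it stands.
- The arm moves only by the tool arm_command, never from a script. Its argument "series" is a list of rows, each an object of numbers: "dx", "dy", "dz": the shift along the tool's x, y, z each as a share of 30 mm, from -1 to 1; "rx", "ry", "rz": the turn, a rotation vector about the tool's x, y, z each as a share of pi/2 rad, from -1 to 1; "jaw": the closure, from 0 (fully open) to 1 (shut). In form: [{"dx": .., "dy": .., "dz": .., "rx": .., "ry": .., "rz": .., "jaw": ..}, ...]. A call has 1 to 10 rows; each row shifts and turns the commanded pose from where the row before left it, along the tool's axes as they then stand; what a row does not reach is not made up. A row lasts 1/8 s, in which the tool goes at most 62.5 mm and 10.7 degrees, less where a joint would pass 70% of its speed; a pose out of reach is approached as far as the arm can. A call with a number of a shift or a turn outside -1 to 1 is refused whole. A call with a gripper value outside its range is refused whole. The fingers move at their own pace and stop on an object; the grip force is fixed at half the most. Time passes only in rows, so rows that do not move let the fingers close. It gives the time, the measured TCP pose, the force, the opening and the grip force at its end, in the units of the state.
- r.get_obs(): the state, without advancing time (a new reading comes with each control period).
- viewer.capture(name): name is "scene" or "side" or "wrist"; returns a dict with "pixels" (384x512x3 uint8, blue, green, red), "fx", "fy", "cx", "cy" (pixels), "k1" (the pictures are not rectified: a ray, as slopes to the right and down, at radius r is drawn at 1 + k1 r^2 times it, then the intrinsics apply), "T" (4x4, takes a point from camera to world coordinates). Camera axes: x right, y down, z forward; pixel columns grow to the right and rows downward; lengths in mm; the calibration is good to about 2 mm. A picture is of the moment at which its call begins. There is no depth.
- workorder.job_done(): hands the job in; it is judged then, once.
Trained networks look in a picture, given as the dict that the camera call returned (one of the last four; its "shot" number tells which), for a name from the list of things; names that differ only in an ending like _2 or _b are one class to them, and where a whole thing is asked for, a point or a joint stands for the part that bears it (a point fixed in the world has none). Each returns a list of dicts, best first, with "confidence" (0 to 1); they miss things now and then, are a little off and sometimes report something else, mostly with a low value. They report only what shows in the picture. A call takes as long as a camera call. They do not tell look-alikes from the thing itself.
- nets.regions_of(picture, label): "region" (384x512 bool, what is visible of it) and "extent" ([left, top, right, bottom] in pixels, round what is visible of it).
The state is a dict: "clock": time; "joints": joint angles; "joint_vel": joint speeds; "joint_efforts": joint torques, N m; "ee_pos": TCP position; "ee_rot": TCP orientation; "contact_force": force on the tool from outside, world axes, zero at the start; "moment": the same for the moment, N m; "width": opening from 0.0 (shut) to 1.0 (fully open); "grasp_force": force on a finger pad.
Only numpy, scipy, OpenCV 4.12 (cv2) and the standard library are available. Lean on these libraries where they do the work, as an engineer would, in place of code of your own. Each camera call takes 0.05 s, during which the arm holds its last target. There are 200 camera calls.

### The job

The tracing light box needs its battery. Slide the steel catch fully up the slope, clear of the empty bay; take the black battery pack and rock it in, tongue first under the lip at the bay's lower end, until it lies flat and fully home; then slide the catch fully back down over the battery to lock it. Leave the other things on the table alone.

Things in the scene. Friction and masses are not known exactly. Their poses are not given: they have to be found in the camera images.
- bay: Rectangular pocket in the light box's sloping face. Origin: on its floor, 56 mm above the table; a battery fully home has its origin here, axes alike. x up the slope (0.38 rad to level, rising away from the robot), y left across it, z square out of it. Pocket x -70.5 to 56.5, y -31.5 to 31.5 mm; floor z 0, face z 24 mm (top 5 mm of the long sides bevelled). Play 1.5 mm each way.
- lip (a point): Middle of the lower inner edge of the lip at the bay's lower end, at (-60.5, 0, 13) mm in the bay frame. The lip reaches 10 mm over the bay (bay x -70.5 to -60.5, z 13 to 24 mm) and roofs a slot 13 mm high for the battery's tongue.
- panel (a point): Centre of the white tracing panel that fills the right part of the light box's face. The grey case is fixed: 260 mm up the slope, 340 mm wide, 32 mm thick; in the bay frame x -125 to 135, y -245 to 95, z -8 to 24 mm.
- catch (a joint): Steel catch plate, 50 mm along the slope, 36 wide, 6 thick, sliding up and down the slope (bay x), 2 mm above the face. 0 = fully down, lower edge 20 mm over the upper end of the bay, blocking it; 0.036 m = fully up, 16 mm clear of it. Friction 2.5 N, stays where left, no spring. Starts at 0 to 6 mm.
- catch_knob (a point): On the axis of the catch's knob, a dark steel round post 16 mm thick, 28 mm tall, square to the face. The point is midway up the post, 14 mm above the catch plate; in the bay frame at x = 67.5 mm + catch value, y 0, z 46 mm.
- battery: Loose black battery pack, 0.3 to 0.5 kg, flat on the table: main body 110 x 60 x 24 mm, a tongue at its -x end, a grip rib on top. Origin: middle of the main body's underside; x along the length, away from the tongue; z up. Ends: tongue tip x -69, other end x 55 mm. It enters with the tongue end low, about 14 degrees to the face, then turns down about the tongue's tip.
- rib_top (a point): Centre of the top of the battery's grip rib, 58 mm above its underside. The rib is 60 mm long (battery x), 24 mm wide (y), 34 mm high above the main body (z 24 to 58 mm).
- tongue_tip (a point): Middle of the lower end edge of the battery's tongue, at x = -69 mm, z = 0 in the battery's frame. The tongue is flat, 40 mm wide, 8 mm thick, and sticks out 14 mm.
- lino_block: Bystander: plain wooden printing block with a rubber face, 100 x 60 x 36 mm, no rib and no tongue, loose. Origin: centre of its underside. Its place and the battery's may be swapped.
- bottle: Bystander: white water bottle, 72 mm thick, 220 mm tall, standing. Origin: centre of its underside.
- mug: Bystander: white cup, 80 mm wide, 95 mm tall, standing. Origin: centre of its underside.
- tin: Bystander: flat closed steel pastel tin, 76 x 120 x 16 mm. Origin: centre of its underside.
Things that resemble listed ones, but are neither listed nor needed, are in the scene too. What is shaped like the battery but green, purple or red is not meant.

How it is judged:
By the outcome, as a careful person would: the job done as asked, in the order asked, and still so for the second after the job is handed in, with the robot touching nothing.
It also fails if it takes over 59 s, if anything falls off the work surface, if the arm or the gripper's body presses on something with over 40 N, if the wrist force passes 120 N, or if a joint passes its speed limit or range.

## Working session

There is one attempt and no reset: what is moved stays moved. The work goes in short steps, Python scripts to look and compute and a tool call to move; the robot and the scene stay as the last step left them, time stands still between calls to the robot, and variables do not carry over. Pictures are saved under pics/ and viewed, at most 10 in all, crops included, and the job is handed in when it is done.

Besides the shell and the picture viewer there is one more tool, called after "Call:" by a JSON object that holds its "api" and its "payload", one argument or row to a line. arm_command: Moves the arm, as the interface text tells. Shift numbers are shares of 30 mm and turn numbers shares of pi/2 rad, none past 1 either way. Its arguments: {"type":"object","properties":{"series":{"type":"array","items":{"type":"object","properties":{"dx":{"type":"number"},"dy":{"type":"number"},"dz":{"type":"number"},"rx":{"type":"number"},"ry":{"type":"number"},"rz":{"type":"number"},"jaw":{"type":"number"}}}}},"required":["series"]}

```bash
ls; mkdir -p pics
python3 - <<'E'
from cell import r,viewer,workorder,nets
import cv2,numpy as np
o=r.get_obs();print(o)
ims=[]
for n in("scene","side"):
    p=viewer.capture(n);cv2.imwrite(f"pics/{n}0.png",p["pixels"]);print(n,p["fx"],p["cx"],p["k1"],p["T"].tolist() if hasattr(p["T"],'tolist') else p["T"])
    for l in["battery","rib_top","catch","catch_knob","lino_block","bottle","mug","tin","panel","bay"]:
        try:print(l,[(round(d["confidence"],2),d["extent"]) for d in nets.regions_of(p,l)][:5])
        except Exception as e:print(l,e)
E
```

```text
pics
{'clock': 0.0, 'joints': array([ 9.84906677e-01,  1.59032459e-01,  1.59823791e+00,  2.71618982e-06,
        1.38620362e+00, -2.10119281e-01]), 'joint_vel': array([-0.00152166, -0.00120795,  0.00061755, -0.00076964,  0.00139062,
        0.00093854]), 'joint_efforts': array([ 3.30575822e-04, -3.95992899e+01, -3.31433916e+01, -5.94496305e-05,
        8.26535193e-03,  4.00286831e-05]), 'ee_pos': array([210.67920374, 534.31231453, 202.72342538]), 'ee_rot': array([-3.65815183e-04,  1.86781880e-01,  9.82400959e-01, -8.66627003e-04]), 'contact_force': array([ 0.64663485, -0.60348747,  0.39300103]), 'moment': array([0.03980379, 0.00678371, 0.00952607]), 'grasp_force': 0.0, 'width': 0.999826306677388}
scene 483.9805410493582 267.3689186090632 -0.10698386820926223 [[-0.2754635841088106, 0.6308228287903771, -0.7253842929832673, 1517.4608044558174], [0.9613114921883822, 0.18062888110385764, -0.20797457127666874, 238.93328597377348], [-0.00016975415733363003, -0.7546096779051239, -0.6561739138334066, 1036.1226402000011], [0.0, 0.0, 0.0, 1.0]]
battery [(0.74, [308.7, 174.6, 352.2, 203.5]), (0.
[... 1003 characters left out ...]
 144.7, 219.0, 167.4]), (0.86, [194.9, 172.5, 222.8, 196.6]), (0.72, [247.6, 121.3, 274.4, 142.0])]
rib_top [(0.88, [231.3, 145.0, 249.3, 169.5]), (0.8, [189.8, 141.7, 218.2, 164.9]), (0.72, [245.0, 123.0, 277.6, 142.2]), (0.57, [197.4, 173.1, 223.9, 195.2])]
catch [(0.64, [286.6, 176.5, 304.2, 186.8])]
catch_knob [(0.59, [289.0, 171.6, 304.8, 185.1]), (0.31, [233.5, 145.8, 248.4, 169.2])]
lino_block [(0.93, [271.4, 139.6, 288.8, 167.3])]
bottle [(0.79, [224.3, 276.0, 257.0, 343.5])]
mug [(0.86, [290.2, 110.4, 309.3, 139.7]), (0.66, [289.2, 175.7, 305.3, 189.6])]
tin [(0.83, [205.0, 128.8, 234.3, 142.9])]
panel [(0.72, [239.5, 157.6, 353.8, 272.4])]
bay [(0.71, [241.3, 158.4, 355.5, 272.3])]
```

Run:
```python
import cv2,numpy as np
a=cv2.imread("pics/scene0.png")[110:320,150:460];b=cv2.imread("pics/side0.png")[100:300,170:370]
a=cv2.resize(a,(800,542),interpolation=3);b=cv2.resize(b,(600,600),interpolation=3)
cv2.imwrite("pics/a.png",a);cv2.imwrite("pics/b.png",b)
```

```text
(no output)
```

View pics/a.png

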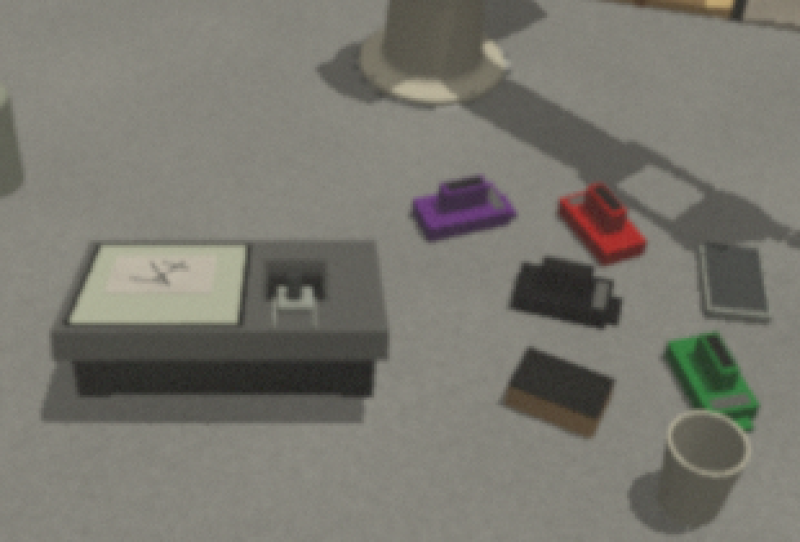

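View pics/b.png

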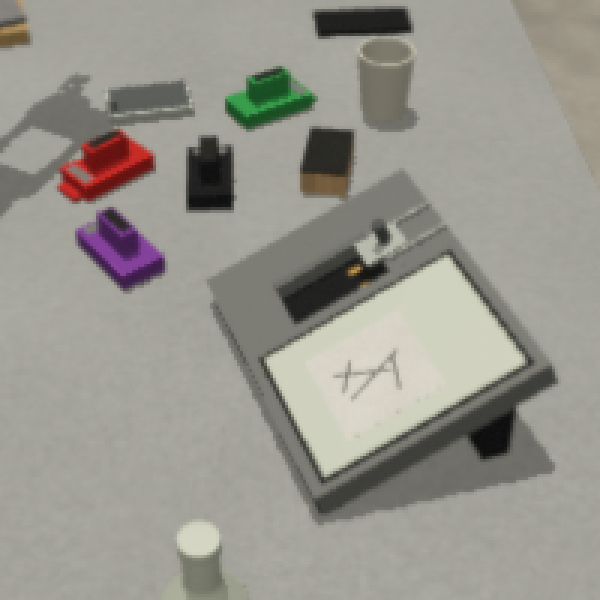

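Scene shot (crop/2.58 + (150,110)): the look-alikes are purple at (331,189), red at (384,195), green at (426,256) and the lino block at (366,261). The black battery with rib is at (369,222), and its tongue points right in the picture (about +y). In the side shot it sits at (240,157). The case is at (235,225) in scene, with the knob near (264,223).

```bash
cat > h.py <<'E'
import numpy as np,cv2
from scipy.optimize import minimize
from scipy.spatial.transform import Rotation as R
def proj(p,P):
    T=np.array(p["T"]);c=(np.asarray(P,float)-T[:3,3])@T[:3,:3]
    s=c[:,:2]/c[:,2:];s=s*(1+p["k1"]*(s**2).sum(1,keepdims=True))
    return s*[p["fx"],p["fy"]]+[p["cx"],p["cy"]]
def ray(p,uv):
    d=(np.array(uv,float)-[p["cx"],p["cy"]])/[p["fx"],p["fy"]];s=d.copy()
    for _ in range(10): s=d/(1+p["k1"]*(s@s))
    T=np.array(p["T"]);return T[:3,3],T[:3,:3]@[s[0],s[1],1]
def atz(p,uv,z):
    o,d=ray(p,uv);return o+d*(z-o[2])/d[2]
def box(x0,x1,y0,y1,z0,z1): return np.array([[x,y,z] for x in(x0,x1) for y in(y0,y1) for z in(z0,z1)],float)
CASE=[box(-125,135,-245,95,-8,24)]
BAT=[box(-55,55,-30,30,0,24),box(-69,-55,-20,20,0,8),box(-30,30,-12,12,24,58)]
def pose(q,case): # q=x,y,yaw
    M=R.from_euler('z',q[2])*(R.from_euler('y',-.38) if case else R.identity())
    return M.as_matrix(),np.array([q[0],q[1],56. if case else 0.])
def render(p,q,model,case,S=4):
    M,t=pose(q,case);im=np.zeros((384*S,512*S),np.uint8)
    for b in model:
        h=cv2.convexHull(((proj(p,b@M.T+t)+.5)*S).astype(np.float32)).astype(np.int32);cv2.fillConvexPoly(im,h,1)
    return cv2.resize(im.astype(np.float32),(512,384),interpolation=cv2.INTER_AREA)
def fit(views,model,case,q0):
    def cost(q):
        c=0
        for p,m in views:
            a=render(p,q,model,case);c+=1-np.minimum(a,m).sum()/np.maximum(a,m).sum()
        return c
    s=np.array([q0]+[np.array(q0)+d for d in([15,0,0],[0,15,0],[0,0,.15])])
    o=minimize(cost,q0,method='Nelder-Mead',options=dict(initial_simplex=s,xatol=.02,fatol=1e-5,maxiter=300));return o.x,o.fun
E
python3 - <<'E'
from h import *
from cell import viewer,nets
ps={n:viewer.capture(n) for n in("scene","side")}
B={"scene":(369,222),"side":(240,157)}
def near(p,l,uv):
    best=None
    for l in l:
        for d in nets.regions_of(p,l):
            e=d["extent"];c=np.hypot((e[0]+e[2])/2-uv[0],(e[1]+e[3])/2-uv[1])
            if best is None or c<best[0]:best=(c,d)
    print(l,best[0],best[1]["extent"],best[1]["region"].sum());return best[1]["region"].astype(np.float32)
bv=[(ps[n],near(ps[n],["battery","rib_top"],B[n])) for n in ps]
# own mask of battery: dark pixels
cv=[(ps[n],near(ps[n],["panel","bay"],u)) for n,u in(("scene",(236,225)),("side",(298,215)))]
print([atz(ps[n],B[n],20) for n in ps])
q0=atz(ps["scene"],B["scene"],20)
for yaw in(-1.9,-1.57,-1.2): print("bat",fit(bv,BAT,0,[q0[0],q0[1],yaw]))
for n in ps:print(n,fit([v for v in bv if v[0] is ps[n]],BAT,0,[q0[0],q0[1],-1.57]))
k=atz(ps["scene"],(264,222),100);k2=atz(ps["side"],(297,177),100);print("knob",k,k2)
for y in(.0,.4,.7):
    print("case",fit(cv,CASE,1,[k2[0]-60*np.cos(y),k2[1]-60*np.sin(y),y]))
q,_=fit(cv,CASE,1,[k2[0]-60,k2[1],.2])
for p,m in cv:
    a=render(p,q,CASE,1);im=p["pixels"].copy()
    for b in [box(-70.5,56.5,-31.5,31.5,24,24)[::2],CASE[0]]:
        M,t=pose(q,1)
        for u in proj(p,b@M.T+t):cv2.circle(im,tuple(int(round(x)) for x in u),1,(0,0,255),-1)
    c=cv2.findContours(m.astype(np.uint8),0,1)[0];cv2.drawContours(im,c,-1,(0,255,255),1)
    x,y,w,h=cv2.boundingRect(np.vstack(c));cv2.imwrite(f"pics/c{p['shot']}.png",cv2.resize(im[y-15:y+h+15,x-15:x+w+15],None,fx=4,fy=4));print(p['shot'])
E
```

```text
rib_top 4.366062299143245 [349.2, 212.0, 392.3, 240.0] 843
rib_top 1.00623058987488 [232.0, 144.4, 247.1, 167.8] 355
bay 2.284731931759158 [169.4, 201.7, 300.8, 252.5] 5921
bay 2.2147234590350053 [237.1, 156.7, 355.0, 271.2] 7480
[array([442.71399005, 247.96413934,  20.        ]), array([445.12966593, 247.47346612,  20.        ])]
bat (array([442.88853652, 245.70588946,  -1.5999091 ]), np.float64(0.14076930284500122))
bat (array([443.11623628, 246.02281523,  -1.6065488 ]), np.float64(0.1384410262107849))
bat (array([442.86654821, 245.98858235,  -1.61432671]), np.float64(0.1400972604751587))
scene (array([442.47330044, 244.7470025 ,  -1.59635344]), np.float64(0.06089586019515991))
side (array([443.23835499, 247.86985486,  -1.60614368]), np.float64(0.06551897525787354))
knob [606.67040856 -31.8624378  100.        ] [631.72879582   5.62681166 100.        ]
case (array([ 5.80057441e+02, -3.95602699e+01,  2.75502009e-01]), np.float64(0.048768579959869385))
case (array([ 5.79913964e+02, -3.98990374e+01,  2.76226362e-01]), np.float64(0.049880802631378174))
case (array([ 5.80030097e+02, -3.95531300e+01,  2.75275363e-01]), np.float64(0.048768579959869385))
3
4
```

Run:
```python
import cv2,numpy as np
a=cv2.imread("pics/c3.png");b=cv2.imread("pics/c4.png");print(a.shape,b.shape)
a=cv2.resize(a,(400,int(a.shape[0]*400/a.shape[1])));b=cv2.resize(b,(400,int(b.shape[0]*400/b.shape[1])))
h=max(a.shape[0],b.shape[0]);o=np.zeros((h,800,3),np.uint8);o[:a.shape[0],:400]=a;o[:b.shape[0],400:]=b;cv2.imwrite("pics/c.png",o)
```

```text
(320, 648, 3) (580, 588, 3)
```

View pics/c.png

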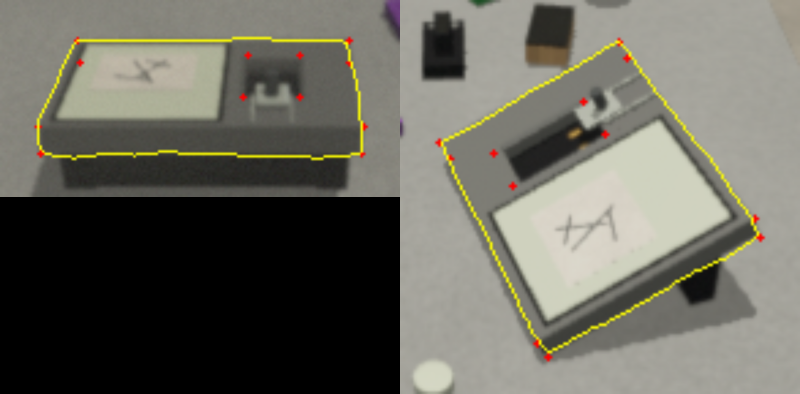

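The case fit is good (corners within 1 px in both views). Next I plan the approach above the knob, square to the face.

```bash
cat >> h.py <<'E'
CQ=[580.0,-39.6,.2755]
FL=np.diag([-1.,1,-1])
def bay(P,tilt=0,Q=None):  # TCP at bay point P, tool square to the face, extra tilt about bay y (+ = battery tongue end low)
    M,t=pose(Q or CQ,1);return M@np.array(P,float)+t, M@R.from_euler('y',-tilt).as_matrix()@FL
def plan(tp,TR,jaw,n=None,cmd=None):
    import json
    from cell import r
    o=r.get_obs();w=o["ee_rot"];p=np.array(o["ee_pos"]);C=R.from_quat([w[1],w[2],w[3],w[0]]);TR=R.from_matrix(TR)
    p0=p.copy();tot=(C.inv()*TR).as_rotvec()
    if n is None:n=int(np.ceil(max(np.linalg.norm(tp-p)/28,np.linalg.norm(tot)/.175,1)))
    C0=C;rows=[]
    for i in range(1,n+1):
        d=C.inv().apply(p0+(tp-p0)*i/n-p)/30;rv=(C.inv()*C0*R.from_rotvec(tot*i/n)).as_rotvec()/(np.pi/2)
        d=d.round(2);rv=rv.round(3);p=p+C.apply(d*30);C=C*R.from_rotvec(rv*np.pi/2)
        rows.append(dict(zip(["dx","dy","dz","rx","ry","rz","jaw"],[*map(float,d),*map(float,rv),jaw])))
    print(n,"rows; clock",o["clock"],"pos",p0.round(1),"F",o["contact_force"].round(1),"w",round(o["width"],3),"to",np.round(tp,1))
    for i in range(0,n,10):print(json.dumps([{k:v for k,v in x.items() if v or k=="jaw"} for x in rows[i:i+10]]))
def inbay(Q=None):
    from cell import r
    o=r.get_obs();M,t=pose(Q or CQ,1);w=o["ee_rot"];C=R.from_quat([w[1],w[2],w[3],w[0]]).as_matrix()
    a=M.T@C@FL
    print("clk",round(o["clock"],2),"bay tcp",(M.T@(o["ee_pos"]-t)).round(1),"rotvec err",R.from_matrix(a).as_rotvec().round(3),"F bay",(M.T@o["contact_force"]).round(1),"w",round(o["width"],3),"g",round(o["grasp_force"],1))
E
python3 - <<'E'
from h import *
plan(*bay([71,0,115]),0)
E
```

```text
25 rows; clock 1.6 pos [211.1 534.8 203.7] F [-0.2  0.4 -0.1] w 0.999 to [602.4 -33.3 189.1]
[{"dx": -0.76, "dy": -0.51, "dz": 0.02, "rx": -0.003, "ry": -0.009, "rz": -0.016, "jaw": 0}, {"dx": -0.75, "dy": -0.54, "dz": 0.03, "rx": -0.003, "ry": -0.01, "rz": -0.017, "jaw": 0}, {"dx": -0.74, "dy": -0.55, "dz": 0.03, "rx": -0.003, "ry": -0.009, "rz": -0.016, "jaw": 0}, {"dx": -0.72, "dy": -0.57, "dz": 0.05, "rx": -0.004, "ry": -0.009, "rz": -0.017, "jaw": 0}, {"dx": -0.7, "dy": -0.59, "dz": 0.05, "rx": -0.003, "ry": -0.01, "rz": -0.016, "jaw": 0}, {"dx": -0.69, "dy": -0.61, "dz": 0.06, "rx": -0.003, "ry": -0.009, "rz": -0.016, "jaw": 0}, {"dx": -0.67, "dy": -0.62, "dz": 0.06, "rx": -0.003, "ry": -0.009, "rz": -0.017, "jaw": 0}, {"dx": -0.66, "dy": -0.64, "dz": 0.08, "rx": -0.003, "ry": -0.01, "rz": -0.016, "jaw": 0}, {"dx": -0.63, "dy": -0.66, "dz": 0.08, "rx": -0.003, "ry": -0.009, "rz": -0.016, "jaw": 0}, {"dx": -0.62, "dy": -0.68, "dz": 0.08, "rx": -0.004, "ry": -0.009, "rz": -0.017, "jaw": 0}]
[{"dx": -0.6, "dy": -0.69, "dz": 0.09, "rx": -0.003, "ry": -0.01, "rz": -0.016, "jaw": 0},
[... 583 characters left out ...]
0.11, "rx": -0.003, "ry": -0.009, "rz": -0.017, "jaw": 0}, {"dx": -0.43, "dy": -0.8, "dz": 0.12, "rx": -0.003, "ry": -0.009, "rz": -0.016, "jaw": 0}, {"dx": -0.41, "dy": -0.82, "dz": 0.13, "rx": -0.003, "ry": -0.01, "rz": -0.017, "jaw": 0}]
[{"dx": -0.38, "dy": -0.82, "dz": 0.12, "rx": -0.003, "ry": -0.009, "rz": -0.016, "jaw": 0}, {"dx": -0.37, "dy": -0.84, "dz": 0.13, "rx": -0.003, "ry": -0.009, "rz": -0.016, "jaw": 0}, {"dx": -0.34, "dy": -0.84, "dz": 0.13, "rx": -0.003, "ry": -0.01, "rz": -0.017, "jaw": 0}, {"dx": -0.31, "dy": -0.86, "dz": 0.12, "rx": -0.004, "ry": -0.009, "rz": -0.016, "jaw": 0}, {"dx": -0.29, "dy": -0.86, "dz": 0.13, "rx": -0.003, "ry": -0.009, "rz": -0.017, "jaw": 0}]
```

```bash
cat >> h.py <<'E'
def plan2(tp,TR,rot_first=True):
    from cell import r
    o=r.get_obs();w=o["ee_rot"];p=np.array(o["ee_pos"]);C=R.from_quat([w[1],w[2],w[3],w[0]]);T=R.from_matrix(TR)
    rv=(C.inv()*T).as_rotvec()/(np.pi/2);n=max(1,int(np.ceil(np.linalg.norm(rv)/.115)))
    d=(T if rot_first else C).inv().apply(tp-p)/30;m=max(1,int(np.ceil(np.abs(d).max())))
    print("clk",round(o["clock"],2),"rot",n,"x",(rv/n).round(3),"| shift total",d.round(2),"=",m,"x",(d/m).round(3))
E
python3 - <<'E'
from h import *
plan2(*bay([71,0,115]))
E
```

```text
clk 1.6 rot 5 x [-0.016 -0.047 -0.082] | shift total [ -6.69 -21.77   3.2 ] = 22 x [-0.304 -0.99   0.145]
```

Call:
{"api": "arm_command", "payload": {
  "series": [
    {"dx": -0.3,"dy": -0.99,"dz": 0.1,"jaw": 0},
    {"rx": -0.016,"ry": -0.047,"rz": -0.082,"jaw": 0},
    {"rx": -0.016,"ry": -0.047,"rz": -0.082,"jaw": 0},
    {"rx": -0.016,"ry": -0.047,"rz": -0.082,"jaw": 0},
    {"rx": -0.016,"ry": -0.047,"rz": -0.082,"jaw": 0},
    {"rx": -0.016,"ry": -0.047,"rz": -0.082,"jaw": 0},
    {"dx": -0.3,"dy": -0.99,"dz": 0.1,"jaw": 0},
    {"dx": -0.3,"dy": -0.99,"dz": 0.1,"jaw": 0},
    {"dx": -0.3,"dy": -0.99,"dz": 0.1,"jaw": 0},
    {"dx": -0.3,"dy": -0.99,"dz": 0.1,"jaw": 0}
  ]
}}

```text
schema error: expected keys dx, dy, dz, rx, ry, rz, jaw
```

Call:
{"api": "arm_command", "payload": {
  "series": [
    {"dx": -0.3,"dy": -0.99,"dz": 0.14,"jaw": 0},
    {"dx": -0.3,"dy": -0.99,"dz": 0.14,"jaw": 0},
    {"dx": -0.3,"dy": -0.99,"dz": 0.14,"jaw": 0},
    {"dx": -0.3,"dy": -0.99,"dz": 0.14,"jaw": 0},
    {"dx": -0.3,"dy": -0.99,"dz": 0.14,"jaw": 0},
    {"dx": -0.3,"dy": -0.99,"dz": 0.14,"jaw": 0},
    {"dx": -0.3,"dy": -0.99,"dz": 0.14,"jaw": 0},
    {"dx": -0.3,"dy": -0.99,"dz": 0.14,"jaw": 0},
    {"dx": -0.3,"dy": -0.99,"dz": 0.14,"jaw": 0},
    {"dx": -0.3,"dy": -0.99,"dz": 0.14,"jaw": 0}
  ]
}}

```text
schema error: expected keys dx, dy, dz, rx, ry, rz, jaw
```

Run:
```python
from h import *
inbay();plan2(*bay([71,0,115]))
```

```text
clk 1.6 bay tcp [-129.8  653.1  210.9] rotvec err [-0.124  0.366 -0.643] F bay [-0.1  0.4 -0. ] w 0.999 g 0.0
clk 1.6 rot 5 x [-0.016 -0.047 -0.082] | shift total [ -6.69 -21.77   3.2 ] = 22 x [-0.304 -0.99   0.145]
```

All seven keys are needed, so I'm redoing the call, rotation first.

Call:
{"api": "arm_command", "payload": {
  "series": [
    {"dx": 0,"dy": 0,"dz": 0,"rx": -0.016,"ry": -0.047,"rz": -0.082,"jaw": 0},
    {"dx": 0,"dy": 0,"dz": 0,"rx": -0.016,"ry": -0.047,"rz": -0.082,"jaw": 0},
    {"dx": 0,"dy": 0,"dz": 0,"rx": -0.016,"ry": -0.047,"rz": -0.082,"jaw": 0},
    {"dx": 0,"dy": 0,"dz": 0,"rx": -0.016,"ry": -0.047,"rz": -0.082,"jaw": 0},
    {"dx": 0,"dy": 0,"dz": 0,"rx": -0.016,"ry": -0.047,"rz": -0.082,"jaw": 0},
    {"dx": -0.3,"dy": -0.99,"dz": 0.1,"rx": 0,"ry": 0,"rz": 0,"jaw": 0},
    {"dx": -0.3,"dy": -0.99,"dz": 0.1,"rx": 0,"ry": 0,"rz": 0,"jaw": 0},
    {"dx": -0.3,"dy": -0.99,"dz": 0.1,"rx": 0,"ry": 0,"rz": 0,"jaw": 0},
    {"dx": -0.3,"dy": -0.99,"dz": 0.1,"rx": 0,"ry": 0,"rz": 0,"jaw": 0},
    {"dx": -0.3,"dy": -0.99,"dz": 0.1,"rx": 0,"ry": 0,"rz": 0,"jaw": 0}
  ]
}}

```text
clock: 2.85
ee_pos: [297.5, 404.1, 206.7]
ee_rot: [0.189, -0.135, 0.972, 0.027]
contact_force: [0.3, -0.5, 0.1]
width: 1.001
grasp_force: 0.0
```

Call:
{"api": "arm_command", "payload": {
  "series": [
    {"dx": -0.3,"dy": -0.99,"dz": 0.14,"rx": 0,"ry": 0,"rz": 0,"jaw": 0},
    {"dx": -0.3,"dy": -0.99,"dz": 0.14,"rx": 0,"ry": 0,"rz": 0,"jaw": 0},
    {"dx": -0.3,"dy": -0.99,"dz": 0.14,"rx": 0,"ry": 0,"rz": 0,"jaw": 0},
    {"dx": -0.3,"dy": -0.99,"dz": 0.14,"rx": 0,"ry": 0,"rz": 0,"jaw": 0},
    {"dx": -0.3,"dy": -0.99,"dz": 0.14,"rx": 0,"ry": 0,"rz": 0,"jaw": 0},
    {"dx": -0.3,"dy": -0.99,"dz": 0.14,"rx": 0,"ry": 0,"rz": 0,"jaw": 0},
    {"dx": -0.3,"dy": -0.99,"dz": 0.14,"rx": 0,"ry": 0,"rz": 0,"jaw": 0},
    {"dx": -0.3,"dy": -0.99,"dz": 0.14,"rx": 0,"ry": 0,"rz": 0,"jaw": 0},
    {"dx": -0.3,"dy": -0.99,"dz": 0.14,"rx": 0,"ry": 0,"rz": 0,"jaw": 0},
    {"dx": -0.3,"dy": -0.99,"dz": 0.14,"rx": 0,"ry": 0,"rz": 0,"jaw": 0}
  ]
}}

```text
clock: 4.1
ee_pos: [474.1, 145.3, 201.2]
ee_rot: [0.189, -0.135, 0.972, 0.027]
contact_force: [0.3, 0.6, 1.0]
width: 0.996
grasp_force: 0.0
```

Run:
```python
from h import *
inbay();plan2(*bay([71,0,115]))
```

```text
clk 4.1 bay tcp [  6.  206.7 154. ] rotvec err [ 0.001 -0.004  0.001] F bay [0.8 0.5 0.8] w 0.996 g 0.0
clk 4.1 rot 1 x [0.001 0.002 0.   ] | shift total [-2.17 -6.89  1.3 ] = 7 x [-0.31  -0.984  0.186]
```

Call:
{"api": "arm_command", "payload": {
  "series": [
    {"dx": -0.31,"dy": -0.98,"dz": 0.18,"rx": 0,"ry": 0,"rz": 0,"jaw": 0},
    {"dx": -0.31,"dy": -0.98,"dz": 0.18,"rx": 0,"ry": 0,"rz": 0,"jaw": 0},
    {"dx": -0.31,"dy": -0.98,"dz": 0.18,"rx": 0,"ry": 0,"rz": 0,"jaw": 0},
    {"dx": -0.31,"dy": -0.98,"dz": 0.18,"rx": 0,"ry": 0,"rz": 0,"jaw": 0},
    {"dx": -0.31,"dy": -0.98,"dz": 0.18,"rx": 0,"ry": 0,"rz": 0,"jaw": 0},
    {"dx": -0.31,"dy": -0.98,"dz": 0.18,"rx": 0,"ry": 0,"rz": 0,"jaw": 0},
    {"dx": -0.31,"dy": -0.98,"dz": 0.18,"rx": 0,"ry": 0,"rz": 0,"jaw": 0}
  ]
}}

```text
clock: 4.97
ee_pos: [602.0, -32.3, 190.1]
ee_rot: [0.189, -0.135, 0.972, 0.027]
contact_force: [0.7, -0.9, 0.7]
width: 0.997
grasp_force: 0.0
```

Run:
```python
from h import *
from cell import viewer,nets
inbay();p=viewer.capture("wrist");im=p["pixels"].copy();print(np.array(p["T"]).round(2).tolist())
M,t=pose(CQ,1)
for P,c in((box(-70.5,56.5,-31.5,31.5,24,24)[::2],(0,0,255)),(box(-60.5,56.5,-31.5,31.5,24,24)[::2],(0,255,255)),(CASE[0][1::2],(255,0,0)),(np.array([[67.5,0,60],[67.5,0,32]]),(0,255,0))):
    for u in proj(p,P@M.T+t):
        if abs(u).max()<2000:cv2.circle(im,tuple(int(round(x)) for x in u),3,c,-1)
for l in("catch_knob","catch"):
    for d in nets.regions_of(p,l):print(l,d["confidence"],d["extent"])
cv2.imwrite("pics/w1.png",im)
```

```text
clk 4.97 bay tcp [ 71.3   1.  115.9] rotvec err [ 0.001 -0.003  0.001] F bay [ 0.6 -1.   0.5] w 0.997 g 0.0
[[-0.27, 0.76, 0.59, 478.89], [0.96, 0.22, 0.17, -66.58], [0.0, 0.61, -0.79, 322.72], [0.0, 0.0, 0.0, 1.0]]
catch_knob 0.7 [223.4, 147.8, 267.6, 213.8]
catch_knob 0.38 [505.6, 32.2, 510.9, 48.5]
catch 0.61 [226.2, 148.0, 269.5, 213.2]
```

View pics/w1.png

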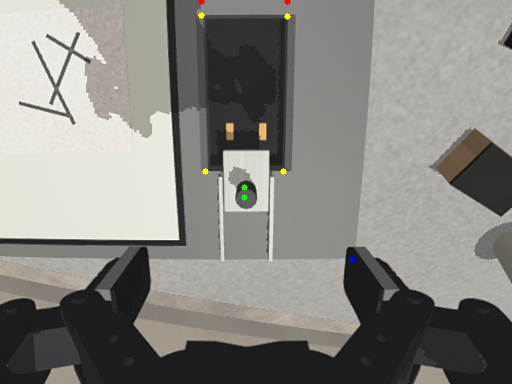

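The wrist view shows the catch plate at (246,180), the knob at (246,194), rails at columns 221 and 272, and the pocket at rows 16–171. My overlay sits about 2 px left, so I'll refine with edge profiles.

Run:
```python
from h import *
from cell import viewer
p=viewer.capture("wrist");g=cv2.GaussianBlur(cv2.cvtColor(p["pixels"],6),(3,3),0).astype(int)
for v in(30,50,70,90):
    print(v,"L",[int(x) for x in g[v,195:215]],"R",[int(x) for x in g[v,280:302]])
for v in(225,240,252):print(v,[int(x) for x in g[v,216:230]],[int(x) for x in g[v,264:280]])
for v in(20,80,140,200,240):print(v,"right edge",[int(x) for x in g[v,350:380]])
for u in(225,245,265):print(u,"lip rows",[int(x) for x in g[8:26,u]])
for u in(230,262):print(u,"catch lower edge",[int(x) for x in g[142:158,u]])
M,t=pose(CQ,1)
P=np.array([[-60.5,0,24],[-60.5,31.5,24],[-60.5,36.5,24],[0,36.5,24],[0,-36.5,24],[0,31.5,19],[0,-31.5,19],[0,95,24],[100,95,24],[110,20,24],[110,-20,24],[36.5,0,32],[42.5,0,32]])
for a,b in zip(P,proj(p,P@M.T+t).round(1)):print(a,b)
```

```text
30 L [89, 81, 76, 75, 75, 75, 75, 73, 66, 61, 58, 54, 50, 48, 49, 49, 48, 48, 48, 48] R [37, 37, 37, 38, 43, 51, 61, 78, 95, 100, 100, 99, 99, 100, 109, 125, 135, 136, 136, 135, 135, 135]
50 L [93, 87, 79, 75, 75, 75, 75, 76, 72, 62, 56, 50, 41, 37, 38, 38, 38, 39, 39, 39] R [39, 37, 37, 39, 46, 54, 68, 87, 98, 100, 100, 99, 99, 103, 116, 131, 137, 138, 137, 137, 137, 137]
70 L [95, 93, 84, 77, 74, 75, 75, 76, 75, 69, 59, 52, 46, 40, 37, 38, 38, 37, 38, 38] R [37, 36, 37, 41, 48, 59, 75, 91, 99, 100, 100, 97, 95, 105, 124, 136, 139, 138, 138, 137, 137, 137]
90 L [94, 94, 89, 81, 76, 75, 75, 75, 75, 72, 64, 56, 50, 43, 39, 37, 37, 38, 39, 39] R [39, 36, 38, 44, 53, 63, 79, 96, 101, 100, 100, 99, 103, 116, 132, 138, 138, 138, 138, 138, 138, 138]
225 [138, 137, 137, 159, 197, 219, 209, 175, 146, 138, 138, 139, 139, 139] [142, 144, 132, 106, 106, 155, 208, 227, 211, 172, 145, 141, 142, 143, 143, 143]
240 [137, 137, 136, 146, 176, 206, 213, 187, 151, 135, 136, 137, 138, 138] [142, 134, 111, 92, 113, 172, 215, 220, 198, 162, 143, 141, 142, 142, 142, 142]
252 [136, 136, 136, 138, 159, 194, 
[... 1129 characters left out ...]
, 49]
265 lip rows [136, 136, 136, 136, 137, 136, 121, 94, 77, 72, 63, 53, 49, 49, 49, 49, 49, 49]
230 catch lower edge [35, 34, 35, 36, 36, 35, 35, 49, 91, 154, 201, 216, 217, 216, 216, 216]
262 catch lower edge [50, 51, 52, 52, 52, 52, 51, 61, 102, 166, 209, 219, 218, 217, 217, 217]
[-60.5   0.   24. ] [243.6  15.7]
[-60.5  31.5  24. ] [286.6  16. ]
[-60.5  36.5  24. ] [293.3  16.1]
[ 0.  36.5 24. ] [291.3  99.8]
[  0.  -36.5  24. ] [196.4  99.9]
[ 0.  31.5 19. ] [284.1  99.8]
[  0.  -31.5  19. ] [203.7  99.9]
[ 0. 95. 24.] [366.  100.8]
[100.  95.  24.] [355.5 221.8]
[110.  20.  24.] [267.6 233.2]
[110. -20.  24.] [220.8 233.2]
[36.5  0.  32. ] [243.9 148.4]
[42.5  0.  32. ] [243.9 156.1]
```

```bash
sed -i 's/^CQ=.*/CQ=[579.3,-38.35,.2755]/' h.py
python3 - <<'E'
from h import *
inbay();plan2(*bay([69.3,0,40]))
E
```

```text
clk 5.17 bay tcp [ 71.    0.7 115.8] rotvec err [ 0.001 -0.003 -0.   ] F bay [1.1 0.  0.3] w 1.001 g 0.0
clk 5.17 rot 1 x [ 0.001  0.002 -0.   ] | shift total [ 0.06 -0.02  2.53] = 3 x [ 0.019 -0.008  0.842]
```

Call:
{"api": "arm_command", "payload": {
  "series": [
    {"dx": 0.02,"dy": -0.01,"dz": 0.84,"rx": 0,"ry": 0,"rz": 0,"jaw": 0},
    {"dx": 0.02,"dy": -0.01,"dz": 0.84,"rx": 0,"ry": 0,"rz": 0,"jaw": 0},
    {"dx": 0.02,"dy": 0,"dz": 0.84,"rx": 0,"ry": 0,"rz": 0,"jaw": 0},
    {"dx": 0,"dy": 0,"dz": 0,"rx": 0,"ry": 0,"rz": 0,"jaw": 1},
    {"dx": 0,"dy": 0,"dz": 0,"rx": 0,"ry": 0,"rz": 0,"jaw": 1},
    {"dx": 0,"dy": 0,"dz": 0,"rx": 0,"ry": 0,"rz": 0,"jaw": 1},
    {"dx": 0,"dy": 0,"dz": 0,"rx": 0,"ry": 0,"rz": 0,"jaw": 1},
    {"dx": 0,"dy": 0,"dz": 0,"rx": 0,"ry": 0,"rz": 0,"jaw": 1}
  ]
}}

```text
clock: 6.18
ee_pos: [627.4, -24.8, 119.8]
ee_rot: [0.189, -0.135, 0.972, 0.026]
contact_force: [0.4, 0.5, -0.8]
width: -0.001
grasp_force: 0.0
```

Run:
```python
from h import *
inbay()
```

```text
clk 6.17 bay tcp [70.1 -0.  40.7] rotvec err [ 0.001 -0.004  0.001] F bay [ 0.2  0.3 -0.9] w -0.001 g 0.0
```

The fingers closed on nothing, so I'm looking.

Run:
```python
from h import *
from cell import viewer
p=viewer.capture("wrist");s=viewer.capture("side");M,t=pose(CQ,1)
im=p["pixels"].copy()
for u in proj(p,np.array([[69.3,0,60],[69.3,0,32]])@M.T+t):cv2.circle(im,tuple(int(round(x)) for x in u),2,(0,255,0),-1)
b=cv2.resize(s["pixels"][150:210,255:325],(448,384),interpolation=3)
cv2.imwrite("pics/w2.png",cv2.resize(np.hstack([im,b]),None,fx=.83,fy=.83,interpolation=3))
```

```text
(no output)
```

View pics/w2.png

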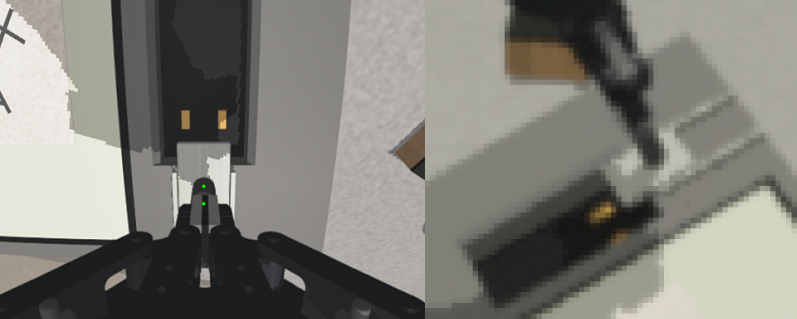

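Run:
```python
from h import *
from cell import viewer,nets
p=viewer.capture("wrist");M,t=pose(CQ,1)
im=p["pixels"]
for d in nets.regions_of(p,"catch_knob"):print(d["confidence"],d["extent"])
from cell import r
o=r.get_obs();w=o["ee_rot"];C=R.from_quat([w[1],w[2],w[3],w[0]])
print("tcp px",proj(p,[o["ee_pos"],o["ee_pos"]-C.apply([0,0,19])]))
for x in(60,70,80):print(x,proj(p,np.array([[x,0,60],[x,0,40],[x,0,32]])@M.T+t).round().tolist())
cv2.imwrite("pics/w3.png",cv2.resize(im[150:350,170:320],(600,600*200//150),interpolation=3)[:600])
```

```text
0.62 [215.5, 171.5, 276.8, 247.8]
tcp px [[245.14897655 231.02357577]
 [245.00996787 245.2869221 ]]
60 [[245.0, 228.0], [245.0, 214.0], [245.0, 210.0]]
70 [[245.0, 247.0], [245.0, 231.0], [245.0, 226.0]]
80 [[245.0, 265.0], [245.0, 248.0], [245.0, 242.0]]
```

View pics/w3.png

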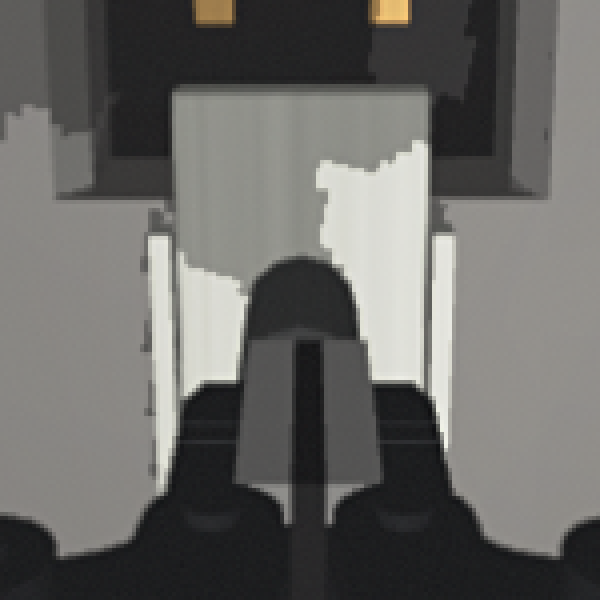

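Call:
{"api": "arm_command", "payload": {
  "series": [
    {"dx": -0.2,"dy": 0,"dz": 0,"rx": 0,"ry": 0,"rz": 0,"jaw": 1},
    {"dx": -0.2,"dy": 0,"dz": 0,"rx": 0,"ry": 0,"rz": 0,"jaw": 1}
  ]
}}

```text
clock: 6.62
ee_pos: [638.4, -21.6, 124.0]
ee_rot: [0.189, -0.135, 0.972, 0.027]
contact_force: [-0.9, -0.0, 0.3]
width: -0.0
grasp_force: 0.0
```

```bash
cat >> h.py <<'E'
def catch():
    from cell import viewer
    p=viewer.capture("wrist");g=cv2.cvtColor(p["pixels"],6).astype(int);M,t=pose(CQ,1);out=[]
    for y in(-12,12):
        xs=np.arange(28,85,.5);uv=proj(p,np.array([[x,y,32] for x in xs])@M.T+t)
        v=np.array([g[int(round(b)),int(round(a))] if 0<=b<383.4 and 0<=a<511 else 0 for a,b in uv]);d=v[4:]-v[:-4];i=d.argmax();out.append((xs[i]+1-36.5,d[i]))
    print("catch est",out,"f",p["fx"]);return p
E
python3 - <<'E'
from h import *
inbay();p=catch();cv2.imwrite("pics/w4.png",p["pixels"][150:350,150:340])
a=cv2.imread("pics/w3.png");print(p["pixels"][205:240:3,245].tolist())
E
```

```text
clk 6.62 bay tcp [82.3  0.1 40.4] rotvec err [ 0.001 -0.003  0.001] F bay [-0.7  0.2  0.6] w -0.0 g 0.0
catch est [(np.float64(2.0), np.int64(111)), (np.float64(24.5), np.int64(87))] f 330.93507471674906
[[44, 44, 43], [64, 64, 63], [65, 66, 65], [66, 67, 66], [67, 66, 65], [66, 66, 65], [65, 65, 65], [66, 66, 65], [66, 67, 65], [66, 66, 65], [37, 36, 36], [26, 25, 24]]
```

Run:
```python
import cv2
a=cv2.imread("pics/w4.png");cv2.imwrite("pics/w4z.png",cv2.resize(a,(570,600),interpolation=2))
```

```text
(no output)
```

View pics/w4z.png

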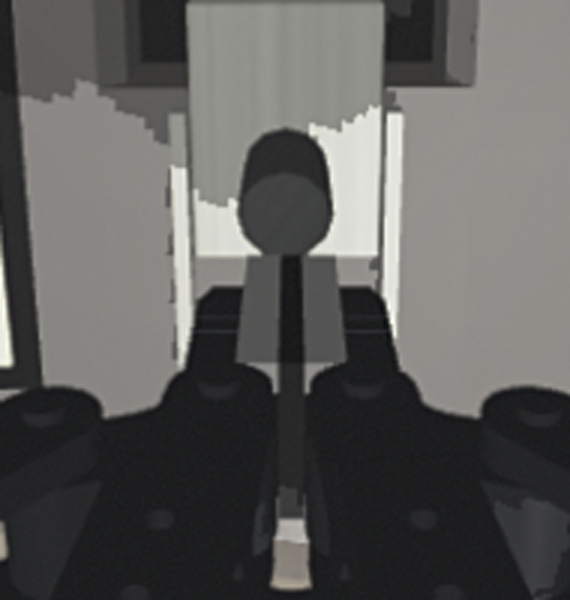

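The knob (top at (246,222)) is now in full view. The pads' straight end edge at row 235 lies over it, so the pad ends stand about 25 mm short of the reported TCP. I'll reopen and go lower in small steps, watching the force.

Call:
{"api": "arm_command", "payload": {
  "series": [
    {"dx": 0.2,"dy": 0,"dz": -0.2,"rx": 0,"ry": 0,"rz": 0,"jaw": 0},
    {"dx": 0.2,"dy": 0,"dz": 0,"rx": 0,"ry": 0,"rz": 0,"jaw": 0},
    {"dx": 0,"dy": 0,"dz": 0,"rx": 0,"ry": 0,"rz": 0,"jaw": 0},
    {"dx": 0,"dy": 0,"dz": 0,"rx": 0,"ry": 0,"rz": 0,"jaw": 0},
    {"dx": 0,"dy": 0,"dz": 0.3,"rx": 0,"ry": 0,"rz": 0,"jaw": 0},
    {"dx": 0,"dy": 0,"dz": 0.3,"rx": 0,"ry": 0,"rz": 0,"jaw": 0},
    {"dx": 0,"dy": 0,"dz": 0.3,"rx": 0,"ry": 0,"rz": 0,"jaw": 0}
  ]
}}

```text
clock: 7.55
ee_pos: [634.8, -22.2, 98.7]
ee_rot: [0.188, -0.135, 0.972, 0.027]
contact_force: [-0.0, -0.5, -0.9]
width: 0.999
grasp_force: 0.0
```

Run:
```python
from h import *
inbay();p=catch();cv2.imwrite("pics/w5.png",p["pixels"])
```

```text
clk 7.55 bay tcp [69.5  0.4 18.3] rotvec err [ 0.002 -0.002  0.001] F bay [-0.5 -0.5 -0.8] w 0.999 g 0.0
catch est [(np.float64(1.5), np.int64(85)), (np.float64(16.0), np.int64(82))] f 330.93507471674906
```

Call:
{"api": "arm_command", "payload": {
  "series": [
    {"dx": 0,"dy": 0,"dz": 0,"rx": 0,"ry": 0,"rz": 0,"jaw": 1},
    {"dx": 0,"dy": 0,"dz": 0,"rx": 0,"ry": 0,"rz": 0,"jaw": 1},
    {"dx": 0,"dy": 0,"dz": 0,"rx": 0,"ry": 0,"rz": 0,"jaw": 1},
    {"dx": 0,"dy": 0,"dz": 0,"rx": 0,"ry": 0,"rz": 0,"jaw": 1}
  ]
}}

```text
clock: 8.1
ee_pos: [635.3, -23.4, 100.5]
ee_rot: [0.189, -0.135, 0.972, 0.026]
contact_force: [-4.6, -1.8, 6.5]
width: 0.154
grasp_force: 61.5
```

Run:
```python
from h import *
inbay();p=catch();cv2.imwrite("pics/w6.png",p["pixels"])
```

```text
clk 8.1 bay tcp [70.3 -0.8 19.8] rotvec err [-0.001 -0.004  0.001] F bay [-2.2 -0.5  7.9] w 0.154 g 61.5
catch est [(np.float64(2.0), np.int64(92)), (np.float64(1.5), np.int64(70))] f 330.93507471674906
```

Call:
{"api": "arm_command", "payload": {
  "series": [
    {"dx": -0.2,"dy": 0,"dz": 0,"rx": 0,"ry": 0,"rz": 0,"jaw": 1},
    {"dx": -0.2,"dy": 0,"dz": 0,"rx": 0,"ry": 0,"rz": 0,"jaw": 1},
    {"dx": -0.2,"dy": 0,"dz": 0,"rx": 0,"ry": 0,"rz": 0,"jaw": 1},
    {"dx": -0.2,"dy": 0,"dz": 0,"rx": 0,"ry": 0,"rz": 0,"jaw": 1},
    {"dx": -0.2,"dy": 0,"dz": 0,"rx": 0,"ry": 0,"rz": 0,"jaw": 1},
    {"dx": -0.15,"dy": 0,"dz": 0,"rx": 0,"ry": 0,"rz": 0,"jaw": 1}
  ]
}}

```text
clock: 8.9
ee_pos: [665.6, -14.6, 113.1]
ee_rot: [0.188, -0.135, 0.972, 0.026]
contact_force: [-12.1, -7.6, 2.7]
width: 0.15
grasp_force: 59.1
```

Run:
```python
from h import *
inbay();p=catch();cv2.imwrite("pics/w7.png",p["pixels"])
```

```text
clk 8.9 bay tcp [104.2  -0.6  19.8] rotvec err [-0.    -0.002  0.001] F bay [-11.7  -4.    7.6] w 0.15 g 59.1
catch est [(np.float64(36.0), np.int64(62)), (np.float64(36.0), np.int64(58))] f 330.93507471674906
```

Call:
{"api": "arm_command", "payload": {
  "series": [
    {"dx": -0.08,"dy": 0,"dz": 0,"rx": 0,"ry": 0,"rz": 0,"jaw": 1},
    {"dx": 0,"dy": 0,"dz": 0,"rx": 0,"ry": 0,"rz": 0,"jaw": 1}
  ]
}}

```text
clock: 9.2
ee_pos: [665.5, -14.6, 112.9]
ee_rot: [0.186, -0.136, 0.973, 0.026]
contact_force: [-15.3, -7.9, 9.1]
width: 0.155
grasp_force: 59.8
```

Run:
```python
from h import *
inbay();p=catch()
```

```text
clk 9.2 bay tcp [104.1  -0.6  19.7] rotvec err [0.001 0.003 0.002] F bay [-12.3  -3.4  14.7] w 0.155 g 59.8
catch est [(np.float64(36.0), np.int64(62)), (np.float64(36.0), np.int64(58))] f 330.93507471674906
```

The catch is fully up: I measured 36 mm and the stop force is felt. Next I release and back off, and work out the pad-end offset from the picture geometry.

Call:
{"api": "arm_command", "payload": {
  "series": [
    {"dx": 0.03,"dy": 0,"dz": 0,"rx": 0,"ry": 0,"rz": 0,"jaw": 0},
    {"dx": 0,"dy": 0,"dz": 0,"rx": 0,"ry": 0,"rz": 0,"jaw": 0},
    {"dx": 0,"dy": 0,"dz": 0,"rx": 0,"ry": 0,"rz": 0,"jaw": 0},
    {"dx": 0,"dy": 0,"dz": -0.8,"rx": 0,"ry": 0,"rz": 0,"jaw": 0},
    {"dx": 0,"dy": 0,"dz": -1,"rx": 0,"ry": 0,"rz": 0,"jaw": 0},
    {"dx": 0,"dy": 0,"dz": -1,"rx": 0,"ry": 0,"rz": 0,"jaw": 0},
    {"dx": 0,"dy": 0,"dz": -1,"rx": 0,"ry": 0,"rz": 0,"jaw": 0}
  ]
}}

```text
clock: 10.12
ee_pos: [625.6, -24.8, 220.0]
ee_rot: [0.189, -0.135, 0.972, 0.027]
contact_force: [1.1, 0.4, 0.3]
width: 0.998
grasp_force: 0.0
```

Run:
```python
from h import *
from cell import r
from scipy.optimize import fsolve
inbay();p=catch()
o=r.get_obs();w=o["ee_rot"];C=R.from_quat([w[1],w[2],w[3],w[0]]).as_matrix();tp=np.array(o["ee_pos"])
def row(a,b,y=0):return proj(p,[tp+C@[a,y,-b]])[0]
for w1,w2 in((30.3,36.7),(30,37),(30.6,36.4)):
    f=lambda q:[row(q[0],q[1])[1]-235.3,row(q[0],q[2])[1]-270.8,(row(q[0],q[1],q[3])-row(q[0],q[1],-q[3]))[0].__abs__()-w1,(row(q[0],q[2],q[3])-row(q[0],q[2],-q[3]))[0].__abs__()-w2]
    print(fsolve(f,[11,25,50,9]).round(1))
for a in(0,11):print(a,[round(row(a,b)[1]) for b in(0,10,20,30)])
# battery
q=[443,246,-1.606];M,t=pose(q,0);plan2(t+[0,0,110],M@FL)
```

```text
clk 10.12 bay tcp [105.6   0.4 134.4] rotvec err [ 0.001 -0.003  0.001] F bay [ 1.1  0.1 -0.2] w 0.998 g 0.0
catch est [(np.float64(36.5), np.int64(130)), (np.float64(36.5), np.int64(124))] f 330.93507471674906
[ 68.1 159.9 161.6   0.3]
[ 67.5 158.4 160.5   0.4]
[7.010e+01 1.648e+02 1.653e+02 1.000e-01]
0 [239, 247, 256, 265]
11 [220, 227, 235, 243]
clk 10.18 rot 11 x [0.021 0.016 0.107] | shift total [ 8.84 -6.45  3.83] = 9 x [ 0.982 -0.717  0.426]<stdin>:9: RuntimeWarning: The iteration is not making good progress, as measured by the 
 improvement from the last five Jacobian evaluations.
```

Call:
{"api": "arm_command", "payload": {
  "series": [
    {"dx": 0,"dy": 0,"dz": 0,"rx": 0.021,"ry": 0.016,"rz": 0.107,"jaw": 0},
    {"dx": 0,"dy": 0,"dz": 0,"rx": 0.021,"ry": 0.016,"rz": 0.107,"jaw": 0},
    {"dx": 0,"dy": 0,"dz": 0,"rx": 0.021,"ry": 0.016,"rz": 0.107,"jaw": 0},
    {"dx": 0,"dy": 0,"dz": 0,"rx": 0.021,"ry": 0.016,"rz": 0.107,"jaw": 0},
    {"dx": 0,"dy": 0,"dz": 0,"rx": 0.021,"ry": 0.016,"rz": 0.107,"jaw": 0},
    {"dx": 0,"dy": 0,"dz": 0,"rx": 0.021,"ry": 0.016,"rz": 0.107,"jaw": 0},
    {"dx": 0,"dy": 0,"dz": 0,"rx": 0.021,"ry": 0.016,"rz": 0.107,"jaw": 0},
    {"dx": 0,"dy": 0,"dz": 0,"rx": 0.021,"ry": 0.016,"rz": 0.107,"jaw": 0},
    {"dx": 0,"dy": 0,"dz": 0,"rx": 0.021,"ry": 0.016,"rz": 0.107,"jaw": 0},
    {"dx": 0,"dy": 0,"dz": 0,"rx": 0.021,"ry": 0.016,"rz": 0.107,"jaw": 0}
  ]
}}

```text
clock: 11.42
ee_pos: [626.1, -24.5, 218.5]
ee_rot: [0.014, 0.657, 0.753, 0.001]
contact_force: [-1.5, 0.5, 0.4]
width: 0.999
grasp_force: 0.0
```

Call:
{"api": "arm_command", "payload": {
  "series": [
    {"dx": 0,"dy": 0,"dz": 0,"rx": 0.021,"ry": 0.016,"rz": 0.107,"jaw": 0},
    {"dx": 0.98,"dy": -0.72,"dz": 0.3,"rx": 0,"ry": 0,"rz": 0,"jaw": 0},
    {"dx": 0.98,"dy": -0.72,"dz": 0.3,"rx": 0,"ry": 0,"rz": 0,"jaw": 0},
    {"dx": 0.98,"dy": -0.72,"dz": 0.3,"rx": 0,"ry": 0,"rz": 0,"jaw": 0},
    {"dx": 0.98,"dy": -0.72,"dz": 0.3,"rx": 0,"ry": 0,"rz": 0,"jaw": 0},
    {"dx": 0.98,"dy": -0.72,"dz": 0.3,"rx": 0,"ry": 0,"rz": 0,"jaw": 0},
    {"dx": 0.98,"dy": -0.72,"dz": 0.3,"rx": 0,"ry": 0,"rz": 0,"jaw": 0},
    {"dx": 0.98,"dy": -0.72,"dz": 0.3,"rx": 0,"ry": 0,"rz": 0,"jaw": 0},
    {"dx": 0.98,"dy": -0.72,"dz": 0.3,"rx": 0,"ry": 0,"rz": 0,"jaw": 0}
  ]
}}

```text
clock: 12.55
ee_pos: [458.1, 216.4, 149.5]
ee_rot: [-0.006, 0.717, 0.697, -0.002]
contact_force: [0.4, -0.2, -1.0]
width: 0.999
grasp_force: 0.0
```

Run:
```python
from h import *
from cell import viewer,nets,r
q=[443,246,-1.606];M,t=pose(q,0);plan2(t+[0,0,110],M@FL)
p=viewer.capture("wrist")
im=p["pixels"].copy();best=None
for l in("battery","rib_top"):
    for d in nets.regions_of(p,l):
        a=render(p,q,BAT,0);m=d["region"].astype(np.float32);i=np.minimum(a,m).sum()/np.maximum(a,m).sum();print(l,d["confidence"],d["extent"],i)
        if best is None or i>best[0]:best=(i,m)
Q,c=fit([(p,best[1])],BAT,0,q);print("fit",Q,c)
for b,co in zip(BAT,((0,0,255),(0,255,255),(0,255,0))):
    for u in proj(p,b@pose(Q,0)[0].T+pose(Q,0)[1]):cv2.circle(im,tuple(int(round(x)) for x in u),2,co,-1)
cv2.imwrite("pics/w8.png",im)
```

```text
clk 12.55 rot 1 x [-0.007 -0.003  0.005] | shift total [ 0.97 -0.54  1.32] = 2 x [ 0.484 -0.269  0.658]
battery 0.92 [24.3, 48.9, 153.4, 176.7] 0.0
battery 0.89 [77.7, 224.4, 185.6, 335.3] 0.0
battery 0.72 [192.2, 70.7, 266.0, 208.2] 0.9669202
battery 0.57 [286.6, 0.1, 299.5, 7.8] 0.0
rib_top 0.96 [74.3, 220.8, 187.6, 337.6] 0.0
rib_top 0.8 [197.7, 68.5, 267.2, 208.1] 0.97135925
fit [442.7607518  246.93197863  -1.60459188] 0.019869744777679443
```

View pics/w8.png

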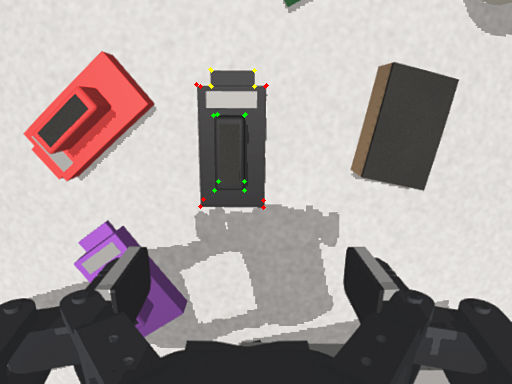

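The fit overlays the black battery exactly: body at (197–267, 85–207), tongue up at row 75. Purple is at (130,280), red at (90,115) and the lino block at (405,125). Descending on the rib.

Run:
```python
from h import *
M,t=pose([442.8,246.9,-1.605],0);plan2(t+[0,0,14],M@FL)
```

```text
clk 12.7 rot 1 x [-0.008 -0.003  0.006] | shift total [ 1.   -0.53  4.51] = 5 x [ 0.2   -0.106  0.901]
```

Call:
{"api": "arm_command", "payload": {
  "series": [
    {"dx": 0.5,"dy": -0.27,"dz": 0,"rx": -0.008,"ry": -0.003,"rz": 0.006,"jaw": 0},
    {"dx": 0.5,"dy": -0.26,"dz": 0,"rx": 0,"ry": 0,"rz": 0,"jaw": 0},
    {"dx": 0,"dy": 0,"dz": 0.9,"rx": 0,"ry": 0,"rz": 0,"jaw": 0},
    {"dx": 0,"dy": 0,"dz": 0.9,"rx": 0,"ry": 0,"rz": 0,"jaw": 0},
    {"dx": 0,"dy": 0,"dz": 0.9,"rx": 0,"ry": 0,"rz": 0,"jaw": 0},
    {"dx": 0,"dy": 0,"dz": 0.8,"rx": 0,"ry": 0,"rz": 0,"jaw": 0},
    {"dx": 0,"dy": 0,"dz": 0.5,"rx": 0,"ry": 0,"rz": 0,"jaw": 0}
  ]
}}

```text
clock: 13.58
ee_pos: [443.9, 245.4, 29.1]
ee_rot: [0.0, 0.72, 0.694, -0.0]
contact_force: [-1.5, -0.8, 0.4]
width: 1.001
grasp_force: 0.0
```

Run:
```python
from h import *
M,t=pose([442.8,246.9,-1.605],0);plan2(t+[0,0,14],M@FL)
from cell import r;print(r.get_obs()["contact_force"])
```

```text
clk 13.57 rot 1 x [-0.     0.    -0.002] | shift total [ 0.05 -0.04  0.5 ] = 1 x [ 0.047 -0.038  0.503]
[-1.45049764 -0.81944696  0.36682827]
```

Call:
{"api": "arm_command", "payload": {
  "series": [
    {"dx": 0.05,"dy": -0.04,"dz": 0.5,"rx": 0,"ry": 0,"rz": 0,"jaw": 0},
    {"dx": 0,"dy": 0,"dz": 0,"rx": 0,"ry": 0,"rz": 0,"jaw": 1},
    {"dx": 0,"dy": 0,"dz": 0,"rx": 0,"ry": 0,"rz": 0,"jaw": 1},
    {"dx": 0,"dy": 0,"dz": 0,"rx": 0,"ry": 0,"rz": 0,"jaw": 1},
    {"dx": 0,"dy": 0,"dz": 0,"rx": 0,"ry": 0,"rz": 0,"jaw": 1}
  ]
}}

```text
clock: 14.2
ee_pos: [444.0, 247.4, 16.2]
ee_rot: [0.001, 0.72, 0.694, 0.001]
contact_force: [1.9, -0.2, 2.2]
width: 0.256
grasp_force: 62.0
```

Run:
```python
from h import *
M,t=pose([442.8,246.9,-1.605],0);plan2(t+[0,0,14],M@FL)
```

```text
clk 14.2 rot 1 x [ 0.002 -0.    -0.002] | shift total [-0.02 -0.04  0.07] = 1 x [-0.017 -0.041  0.075]
```

Gripped. Next I lift, then plan the pose above the bay with the tongue low.

Call:
{"api": "arm_command", "payload": {
  "series": [
    {"dx": 0,"dy": 0,"dz": -0.5,"rx": 0,"ry": 0,"rz": 0,"jaw": 1},
    {"dx": 0,"dy": 0,"dz": -0.9,"rx": 0,"ry": 0,"rz": 0,"jaw": 1},
    {"dx": 0,"dy": 0,"dz": -0.9,"rx": 0,"ry": 0,"rz": 0,"jaw": 1},
    {"dx": 0,"dy": 0,"dz": -0.9,"rx": 0,"ry": 0,"rz": 0,"jaw": 1},
    {"dx": 0,"dy": 0,"dz": -0.9,"rx": 0,"ry": 0,"rz": 0,"jaw": 1},
    {"dx": 0,"dy": 0,"dz": -0.9,"rx": 0,"ry": 0,"rz": 0,"jaw": 1},
    {"dx": 0,"dy": 0,"dz": -0.7,"rx": 0,"ry": 0,"rz": 0,"jaw": 1}
  ]
}}

```text
clock: 15.08
ee_pos: [442.1, 247.1, 187.5]
ee_rot: [0.0, 0.72, 0.694, 0.0]
contact_force: [-0.9, -0.3, -4.8]
width: 0.261
grasp_force: 61.3
```

```bash
cat >> h.py <<'E'
YB=-.4; HB=(68.5,16.2)
def tip(x,z,th,y=None):
    c,s=np.cos(th),np.sin(th);return bay([x+HB[0]*c-HB[1]*s,YB if y is None else y,z+HB[0]*s+HB[1]*c],th)
def where():
    from cell import r
    o=r.get_obs();M,t=pose(CQ,1);w=o["ee_rot"];C=R.from_quat([w[1],w[2],w[3],w[0]]).as_matrix()
    b=M.T@C@FL;e=R.from_matrix(b).as_rotvec();p=M.T@(np.array(o["ee_pos"])-t)+b@np.array([-HB[0],0,-HB[1]])
    print("clk",round(o["clock"],2),"tip",p.round(1),"tilt",round(-e[1],3),"rx,rz",e[[0,2]].round(3),"Fbay",(M.T@o["contact_force"]).round(1),"mom",(M.T@o["moment"]).round(2),"w",round(o["width"],3),"g",round(o["grasp_force"],1))
E
python3 - <<'E'
from h import *
where();plan2(*tip(-52,60,.25))
E
```

```text
clk 15.07 tip [ 11.9 377.2 119.4] tilt -0.259 rx,rz [-0.357 -1.857] Fbay [-2.6 -0.  -4.1] mom [ 0.02 -0.   -0.  ] w 0.261 g 61.3
clk 15.07 rot 11 x [-0.034 -0.025 -0.105] | shift total [  0.02 -10.41   1.7 ] = 11 x [ 0.002 -0.947  0.155]
```

Call:
{"api": "arm_command", "payload": {
  "series": [
    {"dx": 0,"dy": 0,"dz": 0,"rx": -0.034,"ry": -0.025,"rz": -0.105,"jaw": 1},
    {"dx": 0,"dy": 0,"dz": 0,"rx": -0.034,"ry": -0.025,"rz": -0.105,"jaw": 1},
    {"dx": 0,"dy": 0,"dz": 0,"rx": -0.034,"ry": -0.025,"rz": -0.105,"jaw": 1},
    {"dx": 0,"dy": 0,"dz": 0,"rx": -0.034,"ry": -0.025,"rz": -0.105,"jaw": 1},
    {"dx": 0,"dy": 0,"dz": 0,"rx": -0.034,"ry": -0.025,"rz": -0.105,"jaw": 1},
    {"dx": 0,"dy": 0,"dz": 0,"rx": -0.034,"ry": -0.025,"rz": -0.105,"jaw": 1},
    {"dx": 0,"dy": 0,"dz": 0,"rx": -0.034,"ry": -0.025,"rz": -0.105,"jaw": 1},
    {"dx": 0,"dy": 0,"dz": 0,"rx": -0.034,"ry": -0.025,"rz": -0.105,"jaw": 1},
    {"dx": 0,"dy": 0,"dz": 0,"rx": -0.034,"ry": -0.025,"rz": -0.105,"jaw": 1},
    {"dx": 0,"dy": 0,"dz": 0,"rx": -0.034,"ry": -0.025,"rz": -0.105,"jaw": 1}
  ]
}}

```text
clock: 16.32
ee_pos: [440.9, 246.9, 184.9]
ee_rot: [0.286, -0.049, 0.956, 0.038]
contact_force: [-0.4, 0.7, -4.9]
width: 0.266
grasp_force: 61.3
```

Call:
{"api": "arm_command", "payload": {
  "series": [
    {"dx": 0,"dy": 0,"dz": 0,"rx": -0.034,"ry": -0.025,"rz": -0.105,"jaw": 1},
    {"dx": 0,"dy": -0.7,"dz": 0,"rx": 0,"ry": 0,"rz": 0,"jaw": 1},
    {"dx": 0,"dy": -0.95,"dz": 0,"rx": 0,"ry": 0,"rz": 0,"jaw": 1},
    {"dx": 0,"dy": -0.95,"dz": 0,"rx": 0,"ry": 0,"rz": 0,"jaw": 1},
    {"dx": 0,"dy": -0.95,"dz": 0,"rx": 0,"ry": 0,"rz": 0,"jaw": 1},
    {"dx": 0,"dy": -0.95,"dz": 0,"rx": 0,"ry": 0,"rz": 0,"jaw": 1},
    {"dx": 0,"dy": -0.95,"dz": 0,"rx": 0,"ry": 0,"rz": 0,"jaw": 1},
    {"dx": 0,"dy": -0.95,"dz": 0,"rx": 0,"ry": 0,"rz": 0,"jaw": 1},
    {"dx": 0,"dy": -0.95,"dz": 0,"rx": 0,"ry": 0,"rz": 0,"jaw": 1},
    {"dx": 0,"dy": -0.95,"dz": 0,"rx": 0,"ry": 0,"rz": 0,"jaw": 1}
  ]
}}

```text
clock: 17.58
ee_pos: [506.2, 6.5, 185.0]
ee_rot: [0.304, -0.125, 0.944, 0.041]
contact_force: [0.4, -0.3, -4.8]
width: 0.262
grasp_force: 61.3
```

Run:
```python
from h import *
where();plan2(*tip(-52,60,.25))
```

```text
clk 17.57 tip [-68.7  63.6 109.1] tilt 0.243 rx,rz [-0.004 -0.011] Fbay [-1.5 -0.4 -4.6] mom [-0.01  0.86 -0.01] w 0.262 g 61.3
clk 17.57 rot 1 x [-0.003 -0.004 -0.007] | shift total [-0.13 -2.11  1.71] = 3 x [-0.044 -0.704  0.57 ]
```

Call:
{"api": "arm_command", "payload": {
  "series": [
    {"dx": -0.04,"dy": -0.7,"dz": 0.2,"rx": -0.003,"ry": -0.004,"rz": -0.007,"jaw": 1},
    {"dx": -0.04,"dy": -0.7,"dz": 0.5,"rx": 0,"ry": 0,"rz": 0,"jaw": 1},
    {"dx": -0.04,"dy": -0.7,"dz": 0.5,"rx": 0,"ry": 0,"rz": 0,"jaw": 1},
    {"dx": 0,"dy": 0,"dz": 0.5,"rx": 0,"ry": 0,"rz": 0,"jaw": 1}
  ]
}}

```text
clock: 18.08
ee_pos: [555.8, -46.0, 146.2]
ee_rot: [0.307, -0.13, 0.942, 0.042]
contact_force: [-0.2, 0.8, -4.7]
width: 0.259
grasp_force: 61.3
```

Run:
```python
from h import *
from cell import viewer,r
where();plan2(*tip(-54,30,.25))
p=viewer.capture("wrist");o=r.get_obs();w=o["ee_rot"];C=R.from_quat([w[1],w[2],w[3],w[0]]).as_matrix()
im=p["pixels"].copy()
for b,co in zip(BAT,((0,0,255),(0,255,255),(0,255,0))):
    P=np.array(o["ee_pos"])+(b+[.5,0,-16.2])@FL@C.T
    for u in proj(p,P):cv2.circle(im,tuple(int(round(x)) for x in u),2,co,-1)
M,t=pose(CQ,1)
for u in proj(p,box(-60.5,56.5,-36.5,36.5,24,24)[::2]@M.T+t):cv2.circle(im,tuple(int(round(x)) for x in u),3,(255,0,0),-1)
cv2.imwrite("pics/w9.png",cv2.resize(im,(768,576)))
```

```text
clk 18.07 tip [-51.8  -1.   60.3] tilt 0.25 rx,rz [-0.002 -0.001] Fbay [-1.8  0.8 -4.4] mom [ 0.03  0.81 -0.02] w 0.259 g 61.3
clk 18.07 rot 1 x [-0.001  0.    -0.   ] | shift total [0.32 0.02 0.96] = 1 x [0.319 0.02  0.96 ]
```

View pics/w9.png

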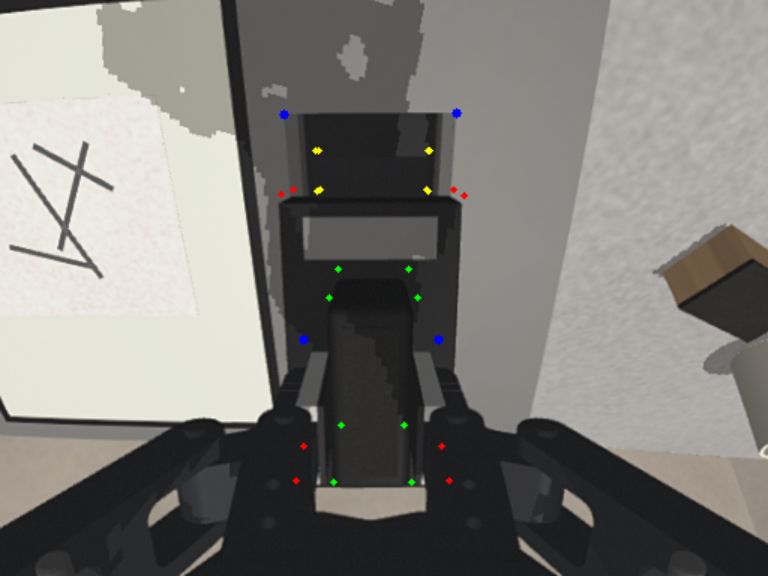

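The tenth-last look shows the battery aligned over the pocket, with the body front at row 200 (zoomed) against 194 in my model. I'll measure its pose in the hand from the label patch.

```bash
cat > lab.py <<'E'
from h import *
from cell import viewer,r
from scipy.optimize import least_squares
def quad(g,x0,y0,x1,y1,th):
    m=(g[y0:y1,x0:x1]>th).astype(np.uint8);n,l,s,_=cv2.connectedComponentsWithStats(m);i=1+s[1:,4].argmax();c=cv2.findContours((l==i).astype(np.uint8),0,1)[0][0]
    b=cv2.approxPolyDP(c,4,True)[:,0].astype(float)+[x0,y0]
    s=b.sum(1);d=b[:,0]-b[:,1];return np.array([b[s.argmin()],b[d.argmax()],b[s.argmax()],b[d.argmin()]]),len(b)
E
python3 - <<'E'
from lab import *
g8=cv2.cvtColor(cv2.imread("pics/w8.png"),6);print(g8[88:112:2,232].tolist(),g8[100,200:262:4].tolist())
p=viewer.capture("wrist");g9=cv2.cvtColor(p["pixels"],6);np.save("g9.npy",g9);print(g9[90:185:3,246].tolist(),g9[160,190:310:5].tolist());print(g9[125:137,246].tolist(),g9[92:108,246].tolist())
print(quad(g8,201,88,262,112,110),quad(g9,192,140,302,178,75))
E
```

```text
[79, 81, 198, 200, 198, 199, 198, 199, 199, 202, 107, 74] [77, 72, 200, 198, 199, 199, 199, 199, 198, 199, 198, 199, 198, 198, 178, 76]
[34, 32, 32, 32, 34, 35, 34, 35, 32, 35, 34, 35, 35, 34, 23, 29, 33, 33, 59, 90, 91, 90, 90, 91, 90, 90, 89, 92, 31, 33, 32, 33] [34, 33, 29, 101, 89, 90, 90, 89, 89, 90, 90, 89, 90, 90, 89, 89, 90, 90, 90, 89, 91, 34, 43, 38]
[34, 35, 34, 36, 34, 36, 30, 23, 18, 24, 29, 30] [32, 32, 32, 29, 32, 34, 33, 32, 34, 33, 34, 32, 31, 35, 36, 35]
(array([[205.,  92.],
       [256.,  91.],
       [256., 107.],
       [206., 107.]]), 4) (array([[202., 145.],
       [291., 145.],
       [290., 172.],
       [203., 172.]]), 4)
```

```bash
cat >> lab.py <<'E'
def ext(q): return q+np.array([[-.5,-.5],[.5,-.5],[.5,.5],[-.5,.5]])
def tool():
    o=r.get_obs();w=o["ee_rot"];return R.from_quat([w[1],w[2],w[3],w[0]]).as_matrix(),np.array(o["ee_pos"])
E
python3 - <<'E'
from lab import *
p=viewer.capture("wrist");C,tp=tool();T=np.array(p["T"]);RC=C.T@T[:3,:3];tc=C.T@(T[:3,3]-tp);np.savez("cam.npz",RC=RC,tc=tc)
# w8 camera
C8=R.from_quat([.717,.697,-.002,-.006]).as_matrix();p8=dict(p);T8=np.eye(4);T8[:3,:3]=C8@RC;T8[:3,3]=C8@tc+[458.1,216.4,149.5];p8["T"]=T8
Q=[442.8,246.9,-1.6046];M,t=pose(Q,0)
q8=ext(quad(cv2.cvtColor(cv2.imread("pics/w8.png"),6),201,88,262,112,110)[0])
L=np.array([M.T@(atz(p8,u,24)-t) for u in q8]);print("label in bat",L.round(1).tolist())
print("front edge w8 proj",proj(p8,np.array([[-55,0,24]])@M.T+t),proj(p8,np.array([[55,0,24.]])@M.T+t))
L[:,0]=[L[:2,0].mean()]*2+[L[2:,0].mean()]*2; L[:,1]=[-abs(L[:,1]).mean()*s for s in -np.sign(L[:,1])]
np.save("L.npy",L)
q9=ext(quad(cv2.cvtColor(p["pixels"],6),192,140,302,178,75)[0])
def res(a,full=False):
    x,y,z,pi=a;B=C@FL@R.from_euler('y',-pi).as_matrix() # battery axes in world
    o=tp+C@np.array([x,y,z]);u=proj(p,L@B.T+o);e=proj(p,np.array([[-55,0,24.]])@B.T+o)[0,1]-132.5
    return np.r_[(u-q9).ravel(),e*1.5,pi*0]
s=least_squares(res,[-.5,0,16.2,0]);print("bat origin in tool x,y,z,pitch",s.x.round(3),res(s.x).round(1))
for pi in(0,):
    s=least_squares(lambda a:res([*a,pi]),[-.5,0,16.2]);print(pi,s.x.round(2),res([*s.x,pi]).round(1))
E
```

```text
label in bat [[-49.7, -20.7, 24.0], [-50.7, 24.2, 24.0], [-36.3, 24.4, 24.0], [-36.2, -20.1, 24.0]]
front edge w8 proj [[228.35462493  85.20757847]] [[229.30296227 207.46051931]]
bat origin in tool x,y,z,pitch [-2.394  0.984 12.83   0.091] [-0.2 -0.8  0.2 -0.8  0.6 -0.7 -0.6 -0.7  2.   0. ]
0 [-0.35  0.98 16.67] [-0.4 -0.7  0.4 -0.7  0.5 -0.9 -0.5 -0.8  2.1  0. ]
```

Pitch-free fit gives origin at tool (−0.4, ·, 16.7), agreeing with the grasp reading. Going down tongue first.

```bash
sed -i 's/^YB=.*/YB=-.4; HB=(68.5,16.5)/' h.py
python3 - <<'E'
from h import *
where();plan2(*tip(-54,8,.25))
E
```

```text
clk 18.23 tip [-52.7   1.3  59.5] tilt 0.249 rx,rz [0.001 0.   ] Fbay [-1.6 -0.4 -4.3] mom [0.03 0.84 0.01] w 0.263 g 61.3
clk 18.23 rot 1 x [ 0.001 -0.001 -0.   ] | shift total [ 0.47 -0.06  1.65] = 2 x [ 0.235 -0.028  0.825]
```

```bash
cat >> h.py <<'E'
class _A: pass
def avg(n=8):
    import cell
    from cell import r,viewer
    L=[]
    for _ in range(n): L.append(r.get_obs()); viewer.capture("wrist")
    o=dict(L[-1])
    for k in("ee_pos","contact_force","moment"):o[k]=np.mean([x[k] for x in L],0)
    q=np.mean([np.array(x["ee_rot"])*np.sign(x["ee_rot"][2]) for x in L],0);o["ee_rot"]=q/np.linalg.norm(q)
    print("std",np.std([x["ee_pos"] for x in L],0).round(2));r.get_obs=lambda:o
E
python3 - <<'E'
from h import *
avg();where();plan2(*tip(-54,8,.25))
E
```

```text
std [0.47 0.37 0.72]
clk 18.57 tip [-51.3   0.3  60.6] tilt 0.252 rx,rz [-0.001  0.001] Fbay [-1.9 -0.  -4.3] mom [0.01 0.83 0.  ] w 0.263 g 61.3
clk 18.57 rot 1 x [-0.001  0.001  0.   ] | shift total [ 0.52 -0.02  1.68] = 2 x [ 0.26  -0.012  0.84 ]
```

Call:
{"api": "arm_command", "payload": {
  "series": [
    {"dx": 0.26,"dy": -0.02,"dz": 0.6,"rx": 0,"ry": 0,"rz": 0,"jaw": 1},
    {"dx": 0.26,"dy": 0,"dz": 0.6,"rx": 0,"ry": 0,"rz": 0,"jaw": 1},
    {"dx": 0,"dy": 0,"dz": 0.3,"rx": 0,"ry": 0,"rz": 0,"jaw": 1},
    {"dx": 0,"dy": 0,"dz": 0.18,"rx": 0,"ry": 0,"rz": 0,"jaw": 1}
  ]
}}

```text
clock: 19.12
ee_pos: [573.1, -41.1, 97.1]
ee_rot: [0.308, -0.13, 0.941, 0.042]
contact_force: [0.3, -0.4, -4.7]
width: 0.26
grasp_force: 61.3
```

Run:
```python
from h import *
avg();where();plan2(*tip(-55,1,.25))
```

```text
std [0.06 0.12 0.29]
clk 19.48 tip [-53.1  -1.1   7.9] tilt 0.252 rx,rz [-0.002  0.   ] Fbay [-1.7 -0.  -4.4] mom [-0.01  0.83  0.01] w 0.26 g 61.2
clk 19.48 rot 1 x [-0.001  0.002  0.   ] | shift total [0.12 0.02 0.21] = 1 x [0.116 0.021 0.212]
```

Call:
{"api": "arm_command", "payload": {
  "series": [
    {"dx": 0.06,"dy": 0.02,"dz": 0.11,"rx": 0,"ry": 0,"rz": 0,"jaw": 1},
    {"dx": 0.06,"dy": 0,"dz": 0.11,"rx": 0,"ry": 0,"rz": 0,"jaw": 1},
    {"dx": 0,"dy": 0,"dz": 0,"rx": 0,"ry": 0,"rz": 0,"jaw": 1}
  ]
}}

```text
clock: 19.9
ee_pos: [573.1, -40.0, 88.8]
ee_rot: [0.307, -0.13, 0.942, 0.042]
contact_force: [-0.3, 0.2, -4.1]
width: 0.263
grasp_force: 61.3
```

Run:
```python
from h import *
avg(5);where();plan2(*tip(-55,-1,.25))
```

```text
std [0.17 0.12 0.28]
clk 20.1 tip [-55.7  -0.1   0.1] tilt 0.252 rx,rz [-0.002 -0.   ] Fbay [-1.8 -0.1 -4.6] mom [ 0.01  0.82 -0.  ] w 0.259 g 61.3
clk 20.1 rot 1 x [-0.001  0.001 -0.   ] | shift total [-0.01 -0.01  0.05] = 1 x [-0.013 -0.01   0.046]
```

Call:
{"api": "arm_command", "payload": {
  "series": [
    {"dx": 0.01,"dy": 0,"dz": 0.05,"rx": 0,"ry": 0,"rz": 0,"jaw": 1},
    {"dx": 0,"dy": 0,"dz": 0,"rx": 0,"ry": 0,"rz": 0,"jaw": 1}
  ]
}}

```text
clock: 20.4
ee_pos: [574.4, -40.2, 88.4]
ee_rot: [0.308, -0.13, 0.941, 0.042]
contact_force: [-0.2, 0.3, -2.2]
width: 0.266
grasp_force: 61.5
```

Run:
```python
from h import *
avg(5);where()
```

```text
std [0.02 0.01 0.01]
clk 20.6 tip [-55.1  -0.5  -1. ] tilt 0.252 rx,rz [-0.002 -0.   ] Fbay [-1.  -0.1 -2.6] mom [ 0.01  0.68 -0.  ] w 0.262 g 61.5
```

Floor touched (reads −1 mm, so z is offset by 1). Lift 0.9 mm and slide the tongue under the lip.

Call:
{"api": "arm_command", "payload": {
  "series": [
    {"dx": -0.01,"dy": 0,"dz": -0.03,"rx": 0,"ry": 0,"rz": 0,"jaw": 1},
    {"dx": 0.13,"dy": 0,"dz": -0.033,"rx": 0,"ry": 0,"rz": 0,"jaw": 1},
    {"dx": 0.13,"dy": 0,"dz": -0.033,"rx": 0,"ry": 0,"rz": 0,"jaw": 1},
    {"dx": 0.1,"dy": 0,"dz": -0.025,"rx": 0,"ry": 0,"rz": 0,"jaw": 1},
    {"dx": 0,"dy": 0,"dz": 0,"rx": 0,"ry": 0,"rz": 0,"jaw": 1}
  ]
}}

```text
clock: 21.28
ee_pos: [563.5, -43.0, 84.5]
ee_rot: [0.308, -0.13, 0.942, 0.042]
contact_force: [0.6, -0.8, -3.9]
width: 0.26
grasp_force: 61.4
```

Run:
```python
from h import *
avg(5);where()
```

```text
std [0.18 0.03 0.16]
clk 21.48 tip [-66.6  -0.3  -0.3] tilt 0.252 rx,rz [-0.002 -0.   ] Fbay [-1.5 -0.4 -4.4] mom [-0.01  0.84 -0.03] w 0.262 g 61.4
```

Call:
{"api": "arm_command", "payload": {
  "series": [
    {"dx": 0.065,"dy": 0,"dz": -0.016,"rx": 0,"ry": 0,"rz": 0,"jaw": 1},
    {"dx": 0,"dy": 0,"dz": 0,"rx": 0,"ry": 0,"rz": 0,"jaw": 1}
  ]
}}

```text
clock: 21.78
ee_pos: [561.9, -43.4, 83.9]
ee_rot: [0.308, -0.13, 0.942, 0.042]
contact_force: [-0.2, 1.0, -4.2]
width: 0.264
grasp_force: 61.4
```

Run:
```python
from h import *
avg(5);where();plan2(*tip(-68.7,-.3,.12))
```

```text
std [0.07 0.04 0.07]
clk 21.98 tip [-68.6  -0.2  -0.4] tilt 0.252 rx,rz [-0.002 -0.   ] Fbay [-1.6 -0.  -4.5] mom [0.01 0.84 0.02] w 0.259 g 61.4
clk 21.98 rot 1 x [-0.001  0.084 -0.   ] | shift total [-0.09 -0.01  0.29] = 1 x [-0.088 -0.007  0.293]
```

Call:
{"api": "arm_command", "payload": {
  "series": [
    {"dx": 0.045,"dy": 0,"dz": -0.011,"rx": 0,"ry": 0,"rz": 0,"jaw": 1},
    {"dx": 0,"dy": 0,"dz": 0,"rx": 0,"ry": 0,"rz": 0,"jaw": 1}
  ]
}}

```text
clock: 22.28
ee_pos: [561.2, -43.8, 84.0]
ee_rot: [0.308, -0.13, 0.941, 0.042]
contact_force: [0.8, 1.2, -3.3]
width: 0.263
grasp_force: 61.3
```

Run:
```python
from h import *
avg(5);where();plan2(*tip(-69,-.3,.12))
```

```text
std [0.01 0.02 0.01]
clk 22.48 tip [-69.4  -0.4  -0.1] tilt 0.253 rx,rz [-0.002 -0.   ] Fbay [ 0.7  0.5 -3.5] mom [0.16 0.29 0.01] w 0.259 g 61.4
clk 22.48 rot 1 x [-0.001  0.084 -0.   ] | shift total [-0.1  -0.    0.31] = 1 x [-0.104 -0.     0.305]
```

Contact at about −69.4 matches the expected lip contact (−69.1). Rocking down about the tip.

Run:
```python
from h import *
avg(2);where();plan(*tip(-69.0,-.4,.12),1,n=2)
```

```text
std [0.   0.01 0.  ]
clk 22.57 tip [-69.4  -0.4  -0.1] tilt 0.253 rx,rz [-0.002 -0.   ] Fbay [ 1.   0.7 -3. ] mom [0.18 0.2  0.03] w 0.259 g 61.4
2 rows; clock 22.575 pos [561.2 -43.9  84. ] F [ 1.8  1.2 -2.4] w 0.259 to [568.1 -41.9  77.4]
[{"dx": -0.03, "dz": 0.16, "rx": -0.001, "ry": 0.042, "jaw": 1}, {"dx": -0.04, "dz": 0.16, "ry": 0.042, "jaw": 1}]
```

Call:
{"api": "arm_command", "payload": {
  "series": [
    {"dx": -0.03,"dy": 0,"dz": 0.16,"rx": 0,"ry": 0.042,"rz": 0,"jaw": 1},
    {"dx": -0.04,"dy": 0,"dz": 0.16,"rx": 0,"ry": 0.042,"rz": 0,"jaw": 1},
    {"dx": 0,"dy": 0,"dz": 0,"rx": 0,"ry": 0,"rz": 0,"jaw": 1}
  ]
}}

```text
clock: 23.0
ee_pos: [568.3, -41.7, 77.0]
ee_rot: [0.245, -0.134, 0.96, 0.033]
contact_force: [-0.3, 0.3, -3.8]
width: 0.262
grasp_force: 61.4
```

Run:
```python
from h import *
avg(4);where();plan(*tip(-69.0,-.6,.02),1,n=2)
```

```text
std [0.33 0.09 0.13]
clk 23.15 tip [-69.4  -0.2  -0.9] tilt 0.121 rx,rz [-0.002  0.001] Fbay [-0.7  0.  -2.2] mom [-0.02  0.48  0.  ] w 0.26 g 61.5
2 rows; clock 23.15 pos [567.8 -41.7  76.8] F [ 0.2  0.1 -2.4] w 0.26 to [572.5 -40.7  71.7]
[{"dx": -0.03, "dz": 0.11, "rx": -0.001, "ry": 0.032, "jaw": 1}, {"dx": -0.03, "dy": -0.01, "dz": 0.11, "ry": 0.032, "jaw": 1}]
```

Call:
{"api": "arm_command", "payload": {
  "series": [
    {"dx": -0.03,"dy": 0,"dz": 0.11,"rx": 0,"ry": 0.032,"rz": 0,"jaw": 1},
    {"dx": -0.03,"dy": -0.01,"dz": 0.11,"rx": 0,"ry": 0.032,"rz": 0,"jaw": 1},
    {"dx": 0,"dy": 0,"dz": 0,"rx": 0,"ry": 0,"rz": 0,"jaw": 1}
  ]
}}

```text
clock: 23.58
ee_pos: [572.2, -40.7, 71.5]
ee_rot: [0.197, -0.135, 0.971, 0.027]
contact_force: [-0.0, 0.6, -3.4]
width: 0.261
grasp_force: 61.3
```

Run:
```python
from h import *
avg(4);where();plan(*tip(-69.0,-1.3,.0),1,n=1)
```

```text
std [0.22 0.04 0.06]
clk 23.73 tip [-69.7  -0.3  -0.7] tilt 0.02 rx,rz [-0.001 -0.   ] Fbay [-1.4  0.2 -3.1] mom [-0.    0.48  0.03] w 0.264 g 61.3
1 rows; clock 23.725 pos [571.8 -40.8  71.4] F [-0.2  0.1 -3.4] w 0.264 to [573.5 -40.4  69.9]
[{"dx": -0.03, "dz": 0.07, "rx": -0.001, "ry": 0.013, "jaw": 1}]
```

Call:
{"api": "arm_command", "payload": {
  "series": [
    {"dx": -0.02,"dy": 0,"dz": 0.06,"rx": 0,"ry": 0.013,"rz": 0,"jaw": 1},
    {"dx": 0,"dy": 0,"dz": 0.03,"rx": 0,"ry": 0,"rz": 0,"jaw": 1},
    {"dx": 0,"dy": 0,"dz": 0,"rx": 0,"ry": 0,"rz": 0,"jaw": 1}
  ]
}}

```text
clock: 24.15
ee_pos: [571.8, -40.8, 70.1]
ee_rot: [0.184, -0.136, 0.973, 0.025]
contact_force: [-24.9, -3.9, 19.3]
width: 0.259
grasp_force: 65.1
```

Run:
```python
from h import *
avg(4);where()
```

```text
std [0.01 0.01 0.01]
clk 24.3 tip [-70.7  -0.4  -0.1] tilt -0.006 rx,rz [-0.     0.001] Fbay [-16.3   2.5  26.4] mom [ 0.52  2.71 -0.07] w 0.262 g 65.1
```

The battery appears seated: it presses with 26 N and lies flat. Release, back off and measure it.

Call:
{"api": "arm_command", "payload": {
  "series": [
    {"dx": 0.02,"dy": 0,"dz": -0.04,"rx": 0,"ry": 0,"rz": 0,"jaw": 0},
    {"dx": 0,"dy": 0,"dz": 0,"rx": 0,"ry": 0,"rz": 0,"jaw": 0},
    {"dx": 0,"dy": 0,"dz": 0,"rx": 0,"ry": 0,"rz": 0,"jaw": 0},
    {"dx": 0,"dy": 0,"dz": 0,"rx": 0,"ry": 0,"rz": 0,"jaw": 0},
    {"dx": 0,"dy": 0,"dz": -0.5,"rx": 0,"ry": 0,"rz": 0,"jaw": 0},
    {"dx": 0,"dy": 0,"dz": -1,"rx": 0,"ry": 0,"rz": 0,"jaw": 0},
    {"dx": 0,"dy": 0,"dz": -1,"rx": 0,"ry": 0,"rz": 0,"jaw": 0},
    {"dx": 0,"dy": 0,"dz": 0,"rx": 0,"ry": 0,"rz": 0,"jaw": 0}
  ]
}}

```text
clock: 25.35
ee_pos: [547.6, -49.1, 142.6]
ee_rot: [0.189, -0.134, 0.972, 0.024]
contact_force: [0.8, -0.0, -0.1]
width: 1.0
grasp_force: 0.0
```

Run:
```python
from lab import *
avg(4);inbay();p=viewer.capture("wrist");M,t=pose(CQ,1);im=p["pixels"].copy()
for b,co in zip(BAT,((0,0,255),(0,255,255),(0,255,0))):
    for u in proj(p,b@M.T+t):cv2.circle(im,tuple(int(round(x)) for x in u),1,co,-1)
L=np.load("L.npy")
u=proj(p,L@M.T+t);print(u.round(1).tolist())
for u in u:cv2.circle(im,tuple(int(round(x)) for x in u),1,(255,0,255),-1)
s=viewer.capture("side")["pixels"][140:215,245:335]
cv2.imwrite("pics/w10.png",np.hstack([cv2.resize(im[:,120:400],(440,600),interpolation=3),cv2.resize(s,(360,300),interpolation=3).repeat(2,0)[:600]]))
np.save("g10.npy",p["pixels"])
```

```text
std [0.75 0.5  1.45]
clk 25.5 bay tcp [-0.5 -0.7 91.2] rotvec err [-0.003 -0.    -0.   ] F bay [-0.1  0.1  0. ] w 0.998 g 0.0
[[213.4, 133.1], [276.5, 133.0], [276.1, 152.6], [213.9, 152.7]]
```

View pics/w10.png

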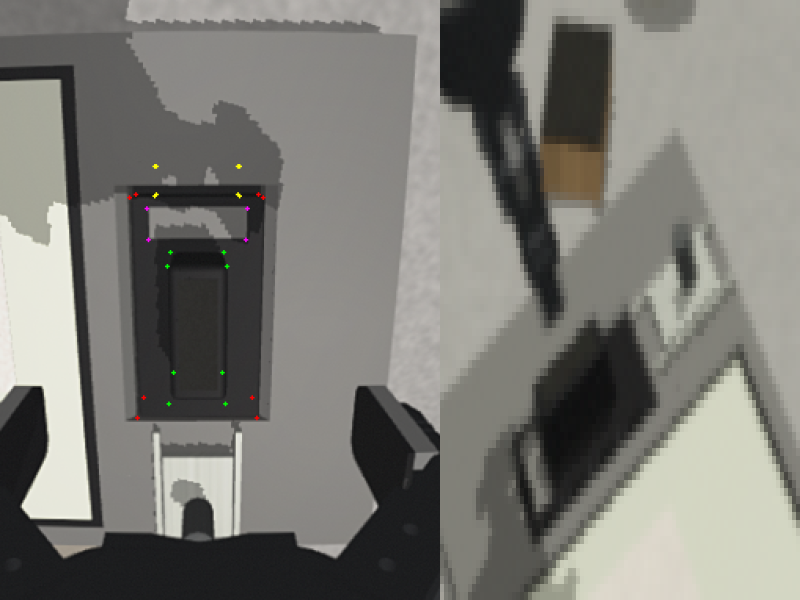

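The battery lies flat and home: body corners, label and rear edge all match the home pose within a pixel, and the catch plate is clear above it. Now I regrip the knob.

Run:
```python
from h import *
avg(5);inbay();plan2(*bay([104,-.5,91]));plan2(*bay([104,-.5,19]))
```

```text
std [0.14 0.11 0.31]
clk 25.85 bay tcp [-1.6  0.  90.1] rotvec err [-0.001  0.002 -0.001] F bay [-0.1  0.   0.1] w 1.001 g 0.0
clk 25.85 rot 1 x [-0.    -0.001 -0.   ] | shift total [-3.52 -0.02 -0.03] = 4 x [-0.88  -0.004 -0.008]
clk 25.85 rot 1 x [-0.    -0.001 -0.   ] | shift total [-3.52 -0.02  2.37] = 4 x [-0.88  -0.004  0.592]
```

Call:
{"api": "arm_command", "payload": {
  "series": [
    {"dx": -0.88,"dy": -0.01,"dz": 0,"rx": 0,"ry": 0,"rz": 0,"jaw": 0},
    {"dx": -0.88,"dy": -0.01,"dz": 0,"rx": 0,"ry": 0,"rz": 0,"jaw": 0},
    {"dx": -0.88,"dy": 0,"dz": 0,"rx": 0,"ry": 0,"rz": 0,"jaw": 0},
    {"dx": -0.88,"dy": 0,"dz": 0,"rx": 0,"ry": 0,"rz": 0,"jaw": 0},
    {"dx": 0,"dy": 0,"dz": 0.8,"rx": 0,"ry": 0,"rz": 0,"jaw": 0},
    {"dx": 0,"dy": 0,"dz": 0.8,"rx": 0,"ry": 0,"rz": 0,"jaw": 0},
    {"dx": 0,"dy": 0,"dz": 0.6,"rx": 0,"ry": 0,"rz": 0,"jaw": 0},
    {"dx": 0,"dy": 0,"dz": 0,"rx": 0,"ry": 0,"rz": 0,"jaw": 0}
  ]
}}

```text
clock: 26.9
ee_pos: [663.2, -15.1, 115.8]
ee_rot: [0.185, -0.135, 0.973, 0.026]
contact_force: [0.1, 0.4, -0.2]
width: 1.0
grasp_force: 0.0
```

Run:
```python
from h import *
avg(4);inbay();plan2(*bay([104,-.5,19.5]))
```

```text
std [0.58 0.27 1.18]
clk 27.05 bay tcp [104.4  -1.1  24.6] rotvec err [-0.001  0.002 -0.001] F bay [ 0.5  0.5 -0.2] w 1.002 g 0.0
clk 27.05 rot 1 x [-0.001 -0.001 -0.   ] | shift total [0.01 0.02 0.17] = 1 x [0.012 0.02  0.171]
```

Call:
{"api": "arm_command", "payload": {
  "series": [
    {"dx": 0.01,"dy": 0.02,"dz": 0.16,"rx": 0,"ry": 0,"rz": 0,"jaw": 0},
    {"dx": 0,"dy": 0,"dz": 0,"rx": 0,"ry": 0,"rz": 0,"jaw": 1},
    {"dx": 0,"dy": 0,"dz": 0,"rx": 0,"ry": 0,"rz": 0,"jaw": 1},
    {"dx": 0,"dy": 0,"dz": 0,"rx": 0,"ry": 0,"rz": 0,"jaw": 1},
    {"dx": 0,"dy": 0,"dz": 0,"rx": 0,"ry": 0,"rz": 0,"jaw": 1}
  ]
}}

```text
clock: 27.72
ee_pos: [665.6, -14.8, 113.5]
ee_rot: [0.187, -0.135, 0.973, 0.025]
contact_force: [-5.4, -0.7, 5.9]
width: 0.151
grasp_force: 61.4
```

Run:
```python
from h import *
avg(4);inbay()
```

```text
std [0.04 0.02 0.03]
clk 27.88 bay tcp [104.4  -0.8  20.3] rotvec err [-0.002  0.001 -0.   ] F bay [-1.5  0.3  4.1] w 0.146 g 58.5
```

Gripped. Sliding down 36 mm.

Call:
{"api": "arm_command", "payload": {
  "series": [
    {"dx": 0.2,"dy": 0,"dz": 0,"rx": 0,"ry": 0,"rz": 0,"jaw": 1},
    {"dx": 0.2,"dy": 0,"dz": 0,"rx": 0,"ry": 0,"rz": 0,"jaw": 1},
    {"dx": 0.2,"dy": 0,"dz": 0,"rx": 0,"ry": 0,"rz": 0,"jaw": 1},
    {"dx": 0.2,"dy": 0,"dz": 0,"rx": 0,"ry": 0,"rz": 0,"jaw": 1},
    {"dx": 0.2,"dy": 0,"dz": 0,"rx": 0,"ry": 0,"rz": 0,"jaw": 1},
    {"dx": 0.2,"dy": 0,"dz": 0,"rx": 0,"ry": 0,"rz": 0,"jaw": 1},
    {"dx": 0,"dy": 0,"dz": 0,"rx": 0,"ry": 0,"rz": 0,"jaw": 1}
  ]
}}

```text
clock: 28.8
ee_pos: [633.3, -24.1, 100.2]
ee_rot: [0.187, -0.134, 0.973, 0.025]
contact_force: [2.0, -2.7, 2.9]
width: 0.15
grasp_force: 59.0
```

Run:
```python
from h import *
avg(3);inbay()
```

```text
std [0.01 0.01 0.02]
clk 28.9 bay tcp [68.2 -0.9 20.3] rotvec err [-0.002  0.001 -0.   ] F bay [ 1.8 -2.4  3.9] w 0.153 g 59.2
```

Call:
{"api": "arm_command", "payload": {
  "series": [
    {"dx": 0.06,"dy": 0,"dz": 0,"rx": 0,"ry": 0,"rz": 0,"jaw": 1},
    {"dx": 0.03,"dy": 0,"dz": 0,"rx": 0,"ry": 0,"rz": 0,"jaw": 1}
  ]
}}

```text
clock: 29.2
ee_pos: [633.1, -24.2, 100.3]
ee_rot: [0.189, -0.134, 0.972, 0.025]
contact_force: [12.9, 2.1, -0.5]
width: 0.151
grasp_force: 58.5
```

Run:
```python
from h import *
avg(3);inbay()
```

```text
std [0.02 0.02 0.01]
clk 29.3 bay tcp [68.1 -1.  20.4] rotvec err [-0.003 -0.004 -0.001] F bay [11.3 -1.8 -4.9] w 0.152 g 58.6
```

At the lower stop (11 N, no further motion). Release, withdraw and check.

Call:
{"api": "arm_command", "payload": {
  "series": [
    {"dx": -0.01,"dy": 0,"dz": 0,"rx": 0,"ry": 0,"rz": 0,"jaw": 0},
    {"dx": 0,"dy": 0,"dz": 0,"rx": 0,"ry": 0,"rz": 0,"jaw": 0},
    {"dx": 0,"dy": 0,"dz": 0,"rx": 0,"ry": 0,"rz": 0,"jaw": 0},
    {"dx": 0,"dy": 0,"dz": 0,"rx": 0,"ry": 0,"rz": 0,"jaw": 0},
    {"dx": 0,"dy": 0,"dz": -0.6,"rx": 0,"ry": 0,"rz": 0,"jaw": 0},
    {"dx": 0,"dy": 0,"dz": -1,"rx": 0,"ry": 0,"rz": 0,"jaw": 0},
    {"dx": 0,"dy": 0,"dz": -1,"rx": 0,"ry": 0,"rz": 0,"jaw": 0},
    {"dx": 0,"dy": 0,"dz": -1,"rx": 0,"ry": 0,"rz": 0,"jaw": 0},
    {"dx": 0,"dy": 0,"dz": 0,"rx": 0,"ry": 0,"rz": 0,"jaw": 0},
    {"dx": 0,"dy": 0,"dz": 0,"rx": 0,"ry": 0,"rz": 0,"jaw": 0}
  ]
}}

```text
clock: 30.6
ee_pos: [592.2, -34.8, 198.2]
ee_rot: [0.186, -0.134, 0.973, 0.025]
contact_force: [0.5, -0.1, -0.2]
width: 1.002
grasp_force: 0.0
```

Run:
```python
from lab import *
avg(4);inbay();p=catch();M,t=pose(CQ,1)
u=proj(p,np.load("L.npy")@M.T+t).round(1);print("label pred",u.tolist())
x0,y0=np.maximum(u.min(0)-8,0).astype(int);x1,y1=(u.max(0)+8).astype(int);g=cv2.cvtColor(p["pixels"],6)
print(g[y0:y1:2,(x0+x1)//2].tolist(),y0);print(quad(g,x0,y0,x1,y1,75))
xs=np.arange(28,50,1);print([(int(x),int(g[int(round(b)),int(round(a))])) for x,(a,b) in zip(xs,proj(p,np.array([[x,12,32] for x in xs])@M.T+t))])
```

```text
std [0.11 0.08 0.28]
clk 30.75 bay tcp [6.490e+01 1.000e-01 1.267e+02] rotvec err [-0.     0.003 -0.001] F bay [ 0.  -0.1  0.1] w 1.002 g 0.0
catch est [(np.float64(0.0), np.int64(167)), (np.float64(0.0), np.int64(169))] f 330.93507471674906
label pred [[216.3, 42.5], [274.0, 42.4], [273.7, 61.1], [216.6, 61.1]]
[39, 48, 47, 48, 131, 138, 137, 136, 140, 133, 94, 95, 97, 73, 36, 27, 40, 48] 34
(array([[217.,  42.],
       [274.,  41.],
       [274.,  60.],
       [219.,  60.]]), 4)
[(28, 43), (29, 45), (30, 40), (31, 39), (32, 37), (33, 35), (34, 31), (35, 52), (36, 112), (37, 197), (38, 221), (39, 216), (40, 216), (41, 216), (42, 217), (43, 216), (44, 217), (45, 216), (46, 216), (47, 217), (48, 217), (49, 216)]
```

The catch measures 0.0 mm, the battery label is at its home position, and the robot is clear. Handing in.

```bash
python3 -c "
from cell import workorder
print(workorder.job_done())"
```

```text
the job is handed in; nothing more can be done
None
```

The battery is rocked in and measured flat and home, the catch is fully back down over it (measured at 0 mm), and I handed the job in at about 31 s with the arm clear and nothing else on the table moved on purpose; no verdict came back.

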